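# Open the top half of the stock locker's split door

### The job

First lift the tall green tin out of the way of the locker's split door and stand it upright in the blue tray. Then work the red latch grip along by feel until the top half comes free, and swing the top half wide open, about square to the locker's front or more. The bottom half must stay shut and bolted, and the other goods on the counter must not be knocked over or shoved about.

Things in the scene. Friction and masses are not known exactly. Their poses are not given: they have to be found in the camera images.
- locker: Stock locker, 310 mm wide, 270 high (all sizes in mm). Origin on the counter; x points into the locker, y along the front to the left as the robot sees it, z up. Door faces and side posts lie at x = -18. Doors span y -100 to 100, right of them a fixed post to y = -180. White door in two halves, both hinged on the left (y = 100): lower from height 15 to 129, upper 132 to 250.
- upper_half (a joint): Opening angle of the top half, rad: 0 shut, grows as its right edge swings out towards the robot, stop at 1.75. 17 thick, 198 wide, 0.7 kg; stiff hinge (0.12 N m) that stays where left. A dark hood on its front (49 high, top at height 231, 35 deep) covers the latch, reaches 75 past its right edge over the post and swings with it.
- upper_hinge (a point): Point on the upright hinge axis of the top half (locker x = -18, y = +100), at height 191. Its axes turn with the top half and match the locker's when shut.
- upper_edge (a point): Top of the free (right) edge of the top half, on its front face, height 249.
- slide (a joint): Latch travel, m, 0 (right) to 0.044 (left, towards the hinge); starts at 0 to 0.008, rubs 2.5 N, stays where left. A hidden finger holds the top half shut (2 mm of play) except within 4 mm of a release point between 0.014 and 0.033, different each time, not visible. Move a few mm at a time, pull lightly (5 to 8 N) towards the robot after each; past that point it holds again.
- grip (a point): Hold of the red upright latch grip, a plate 16 thick along the door (y), 24 along x, from height 204 to 280; this point is on its mid-line at height 258, 44 before the door's face and, at slide 0, 152 from the hinge along the door. Take it from above, fingers closing along y. It moves the slide and the door; its axes turn with the door: turn the hand too, even when testing, or the pinch holds the door.
- lower_edge (a point): Top of the free (right) edge of the bottom half, on its front face, height 128.
- lower_half (a joint): Opening angle of the bottom half, rad: 0 shut. It is held by its own bolt (a few mm of play) and must stay shut.
- lower_bolt (a joint): Travel (m) of the bottom half's plain steel bolt at height 85: 0 fully shot, grows as it is drawn to the left. Must stay shot.
- tin: Tall green closed tin, 60 diameter, 175 high, 0.25 to 0.5 kg, standing on the counter before the locker in the path of the top half. Origin at the centre of its underside.
- tray: Shallow blue tray fixed on the counter, 180 x 180, walls 30 high and 5 thick. Origin under its centre.
- tray_in (a point): Centre of the tray's inner floor (5 mm above the counter), axes along the tray's sides.
- mug: White mug, 80 diameter, 90 high, at the left; bystander. Origin at underside centre.
- tape_roll: Amber tape roll lying flat, 100 diameter, 45 high, before the locker; bystander, low enough to stay under the door. Origin at underside centre.
- jar: Jar, 70 diameter, 100 high, at the left; bystander.
- gift_box: Red box 120 x 90 x 50, right of the locker; bystander.
- glue_bottle: Bottle, 60 diameter, 160 high, at the left; bystander.
Not all that is in view belongs to the job. What is shaped like the tin but pink or purple is not meant.

How it is judged:
On the way, in this order (a step that is already met when the one before it is completed fails the run):
1. the green tin stands released in the tray, the top half still shut (x of tin in the frame of tray_in between -0.062 and 0.062 m and y of tin in the frame of tray_in between -0.062 and 0.062 m and height (world z) of tin below 0.015 m and angle between tin's own z axis and vertical below 0.15 rad and contact force between tin and the fingers below 0.5 N and value of joint upper_half below 0.05 rad), for 0.2 s.
2. the top half has come free of its latch (value of joint upper_half above 0.12 rad), for 0.1 s.
At the end, for the whole second after the job is handed in: The tin stands upright (within 0.15 rad) and at rest on the tray's floor, inside its walls; the top half is open by more than 1.35 rad and at rest; the bottom half is shut (under 0.06 rad) and its bolt shot (drawn less than 8 mm) (x of tin in the frame of tray_in between -0.062 and 0.062 m and y of tin in the frame of tray_in between -0.062 and 0.062 m and height (world z) of tin below 0.015 m and angle between tin's own z axis and vertical below 0.15 rad and linear speed of tin below 0.03 m/s and value of joint upper_half above 1.35 rad and velocity of joint upper_half between -0.1 and 0.1 rad/s and value of joint lower_half below 0.06 rad and value of joint lower_bolt below 0.008 m); the robot touches nothing.
It fails at once if the bottom half is opened (0.06 rad) or its bolt drawn (8 mm) (value of joint lower_half above 0.06 rad or value of joint lower_bolt above 0.008 m).
It fails at once if another thing on the counter is tipped (0.5 rad) or shoved more than 40 mm (angle between any of mug, tape_roll, jar, gift_box, glue_bottle's own z axis and vertical above 0.5 rad or distance of any of mug, tape_roll, jar, gift_box, glue_bottle from where it was at the start of the episode above 0.04 m).
It fails at once if the tin is tipped over (0.6 rad) (angle between tin's own z axis and vertical above 0.6 rad).
It also fails if it takes over 64 s, if anything falls off the work surface, if the arm or the gripper's body presses on something with over 40 N, if the wrist force passes 120 N, or if a joint passes its speed limit or range.

### The arm

A 7-joint arm with a two-finger parallel gripper is mounted at the origin on the work surface. World frame = base frame: x ahead of the robot, y to its left, z up, the work surface at z = 0. Lengths are in m, angles in rad, forces in N, time in s.
With the tool pointing down it reaches from about 0.4 to 0.85 m from the base axis. Payload 4.5 kg.
Tool frame: the origin (TCP) lies on the centre line of the jaws, within the pads' length; the fingertips stand 11 mm ahead of it and the grasp point (between the pads) lies 8 mm behind it; z points along the fingers, x is the direction in which the jaws open and shut, and the axes are right-handed (so a half turn about z gives the same grasp; the last joint's range is limited). The gripper opens to 88 mm and grips with 3 to 60 N. Pads are 18 mm wide; open, the fingers measure 123 mm over their backs; the gripper's body (75 mm by 187 mm) begins 45 mm behind the grasp point.
Start: joints at [-1.247, 0.689, -0.195, 1.565, 0.157, 0.902, -0.215], TCP at [0.179, 0.599, 0.25] pointing down, gripper open.
Joint ranges: [-3.01, 3.01], [-0.46, 2.08], [-1.47, 1.51], [0.13, 2.56], [-1, 4.14], [0.04, 2.09], [-2.66, 2.66]. Speed limits (rad/s): [2.57, 2.57, 3.14, 3.14, 3.14, 3.14, 3.14].

### API

Orientations are given as a unit quaternion [x, y, z, w].
In Python, from plant import r, vision, order, nets gives the robot as it stands.
- The arm moves only by the tool send_rows, never from a script. Its argument "series" is a list of rows, each an object with "delta_pos": the shift along the tool's x, y, z in cm, a list of three; "turn": the turn about the tool's z in degrees; "jaw": the closure, from 0 (fully open) to 1 (shut). In form: [{"delta_pos": [x, y, z], "turn": turn, "jaw": jaw}, ...]. A call has 1 to 8 rows; each row is the pose to reach, as a shift and turn from the pose commanded when the call began, along the tool's axes at that moment; what a row does not reach only later rows make up. A row lasts 1/12 s, in which the tool goes at most 41.7 mm and 7.16 degrees, less where a joint would pass 70% of its speed; a pose out of reach is approached as far as the arm can. A call with a gripper value outside its range is refused whole. The fingers move at their own pace and stop on an object; "force" is the grip in N (left out, the last holds). Time passes only in rows, so rows that repeat a pose let the fingers close. It gives the time, the measured TCP pose, the force and the opening at its end, in the units of the state.
- r.get_state(): the state, without advancing time (a new reading comes with each control period).
- vision.snapshot(name): name is "scene" or "top"; returns the picture (384x512x3 uint8, blue, green, red); there is no depth.
- vision.camera_params(name): a dict with "intrinsics" (3x3 intrinsics, pixels), "D" ([k1, k2, p1, p2, k3] as OpenCV has them; the pictures are not rectified), "extrinsics" (4x4, takes a point from world to camera coordinates). Camera axes: x right, y down, z forward; pixel columns grow to the right and rows downward; lengths in m; the calibration is good to about 2 mm. A picture is of the moment at which its call begins. camera_params takes no time and is no camera call.
- order.finish_job(): hands the job in, once; it reports no verdict.
Trained networks look in the newest picture that a camera, given by its name, has taken for a name from the list of things; names that differ only in an ending like _2 or _b are one class to them, and where a whole thing is asked for, a point or a joint stands for the part that bears it (a point fixed in the world has none). Each returns a list of dicts, best first, with "score" (0 to 1); they miss things now and then, are a little off and sometimes report something else, mostly with a low value. They report only what shows in the picture. A call takes as long as a camera call. They do not tell look-alikes from the thing itself.
- nets.boxes_of(camera, label): "location" ([row, column] as shares, 0 to 1, of the picture: columns of its width, rows of its height, amid what is visible of it).
- nets.trace(camera, label): "region" (384x512 bool, what is visible of it) and "location" ([row, column] as shares, 0 to 1, of the picture: columns of its width, rows of its height, amid what is visible of it).
The state is a dict: "clock": time; "q": joint angles; "qd": joint speeds; "joint_torque": joint torques, N m; "tool_pos": TCP position; "eef_rot": TCP orientation; "contact_force": force on the tool from outside, world axes, zero at the start; "moment": the same for the moment, N m; "opening": opening from 0.0 (shut) to 1.0 (fully open).
Only numpy, scipy, OpenCV 4.12 (cv2) and the standard library are available. Lean on these libraries where they do the work, as an engineer would, in place of code of your own. Each camera call takes 0.05 s, during which the arm holds its last target.

## Working session

There is one attempt and no reset: what is moved stays moved. The work goes in short steps, Python scripts to look and compute and a tool call to move; the robot and the scene stay as the last step left them, time stands still between calls to the robot, and variables do not carry over. Pictures are saved under pics/ and viewed, and the job is handed in when it is done.

Besides the shell and the picture viewer there is one more tool, called after "Call:" in YAML: its name, and indented under it one key for each argument. send_rows: Moves the arm, as the interface text tells. Its arguments: {"type":"object","properties":{"series":{"type":"array"},"force":{"type":"number"}},"required":["series"]}

```bash
ls; mkdir -p pics; cat > h.py <<'E'
import numpy as np, cv2
from scipy.spatial.transform import Rotation as R
E
python3 - <<'E'
from plant import r, vision, order, nets
import cv2, numpy as np
print(r.get_state())
for n in ("scene","top"):
    im=vision.snapshot(n); cv2.imwrite(f"pics/{n}0.png",im); p=vision.camera_params(n); print(p)
E
```

```text
pics
{'clock': 0.0, 'q': array([-1.24718829,  0.68997675, -0.19452957,  1.56633696,  0.15731556,
        0.90246441, -0.21510881]), 'qd': array([ 2.24882787e-05, -7.88974702e-04, -1.20986273e-03, -1.70227634e-03,
        1.13867564e-03, -3.15731103e-04, -1.88779816e-03]), 'joint_torque': array([ 2.03824038e-04, -5.27555537e+01, -1.26663040e+00, -1.53424484e+01,
       -5.25678496e-02,  6.66270062e-03,  1.61284911e-04]), 'tool_pos': array([0.17847364, 0.59835107, 0.24891679]), 'eef_rot': array([ 8.01771429e-01,  5.97630131e-01, -6.78055001e-04,  5.85228353e-04]), 'contact_force': array([ 0.02884067, -0.32774403, -0.15747054]), 'moment': array([ 0.02130003,  0.06482821, -0.0302014 ]), 'opening': 0.9997974570377701}
{'intrinsics': array([[358.35554246,   0.        , 263.71587459],
       [  0.        , 358.35554246, 192.94867957],
       [  0.        ,   0.        ,   1.        ]]), 'D': array([-0.04306312,  0.        ,  0.        ,  0.        ,  0.        ]), 'extrinsics': array([[-0.33343787,  0.94274668,  0.00692022,  0.13007718],
       [ 0.68985358,  0.24898266, -0.67978649, -0.2735732 ],
       [-0.64258947, -0.22189262, -0.73337742,  1.68052486],
       [ 0.        ,  0.        ,  0.        ,  1.        ]])}
{'intrinsics': array([[496.88569128,   0.        , 261.70356612],
       [  0.        , 496.88569128, 191.18401586],
       [  0.        ,   0.        ,   1.        ]]), 'D': array([-0.06699318,  0.        ,  0.        ,  0.        ,  0.        ]), 'extrinsics': array([[ 0.01853723, -0.99979839,  0.00771707,  0.01870091],
       [-0.98687733, -0.01953485, -0.16028579,  0.58403025],
       [ 0.16040422, -0.00464455, -0.98704048,  1.45020061],
       [ 0.        ,  0.        ,  0.        ,  1.        ]])}
```

View pics/scene0.png

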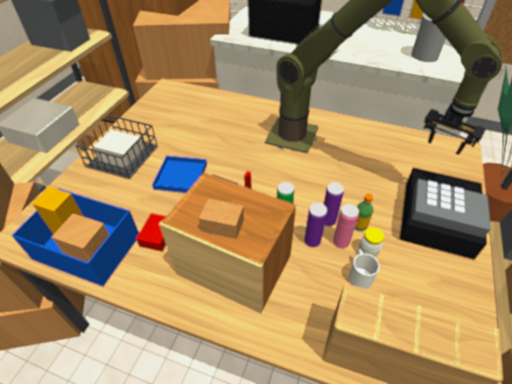

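View pics/top0.png

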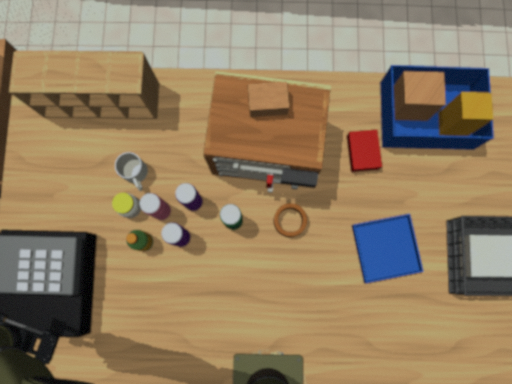

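```bash
cat > h.py <<'E'
import numpy as np, cv2
from scipy.spatial.transform import Rotation as R
from plant import r, vision, order, nets
P={n:vision.camera_params(n) for n in ("scene","top")}
def ray(n,px):
    p=P[n];u=cv2.undistortPoints(np.array(px,float).reshape(1,1,2),p["intrinsics"],p["D"])[0,0]
    E=p["extrinsics"];d=E[:3,:3].T@np.array([u[0],u[1],1]);o=-E[:3,:3].T@E[:3,3];return o,d
def atz(n,px,z):
    o,d=ray(n,px);return o+d*(z-o[2])/d[2]
def proj(n,X):
    p=P[n];E=p["extrinsics"]
    return cv2.projectPoints(np.array(X,float).reshape(-1,1,3),cv2.Rodrigues(E[:3,:3])[0],E[:3,3],p["intrinsics"],p["D"])[0].reshape(-1,2)
def tri(pxs):
    A=[];b=[]
    for n,px in pxs.items():
        o,d=ray(n,px);d/=np.linalg.norm(d);M=np.eye(3)-np.outer(d,d);A.append(M);b.append(M@o)
    X=np.linalg.lstsq(np.vstack(A),np.hstack(b),rcond=None)[0];return X
E
python3 - <<'E'
from h import *
S=cv2.imread("pics/scene0.png");T=cv2.imread("pics/top0.png")
for n in ("top","scene"):
  for l in ("tin","tray","tape_roll","mug","jar","gift_box","glue_bottle","grip","upper_half","locker"):
    o=nets.boxes_of(n,l)
    print(n,l,[(round(d["score"],2),round(d["location"][1]*512,1),round(d["location"][0]*384,1)) for d in o][:5])
cv2.imwrite("pics/topc.png",cv2.resize(T[55:265,120:340],None,fx=3.5,fy=2.8*1.0,interpolation=cv2.INTER_CUBIC))
cv2.imwrite("pics/topl.png",cv2.resize(T[60:200,195:345],None,fx=4,fy=4,interpolation=cv2.INTER_CUBIC))
cv2.imwrite("pics/scl.png",cv2.resize(S[150:310,150:400],None,fx=3,fy=3,interpolation=cv2.INTER_CUBIC))
E
```

```text
top tin [(0.82, 174.1, 235.5), (0.75, 188.8, 197.9), (0.7, 152.3, 203.6), (0.64, 231.2, 215.8), (0.35, 385.6, 246.5)]
top tray [(0.88, 387.6, 250.1)]
top tape_roll [(0.86, 295.3, 213.7), (0.26, 386.8, 251.0)]
top mug [(0.89, 130.9, 167.5), (0.56, 362.5, 146.6), (0.16, 138.4, 239.7)]
top jar [(0.76, 126.7, 205.6)]
top gift_box [(0.83, 365.2, 148.6), (0.23, 385.0, 246.8)]
top glue_bottle [(0.8, 138.9, 239.9)]
top grip [(0.8, 270.9, 174.3)]
top upper_half [(0.57, 276.2, 169.8)]
top locker [(0.7, 269.8, 129.8)]
scene tin [(0.89, 345.0, 226.0), (0.8, 281.3, 191.2), (0.65, 315.8, 222.4), (0.65, 332.4, 203.1)]
scene tray [(0.6, 176.4, 170.6)]
scene tape_roll []
scene mug [(0.78, 361.2, 269.8)]
scene jar [(0.57, 373.4, 240.3)]
scene gift_box [(0.68, 154.1, 235.1)]
scene glue_bottle [(0.56, 365.1, 214.8)]
scene grip []
scene upper_half [(0.47, 245.0, 178.7), (0.41, 179.3, 169.5)]
scene locker [(0.57, 233.3, 235.8)]
```

View pics/topl.png

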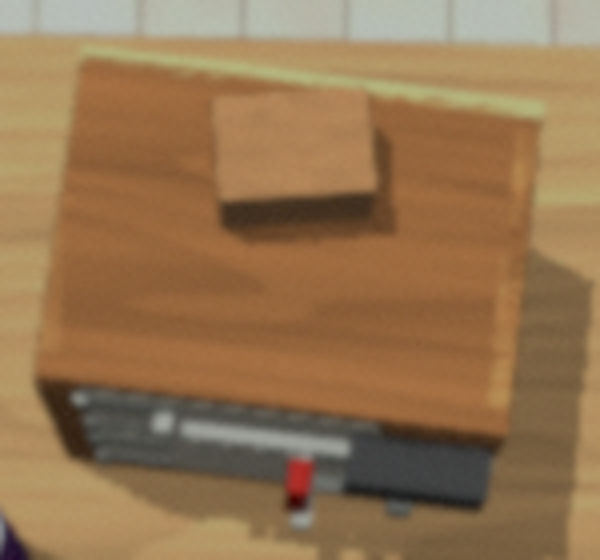

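View pics/scl.png

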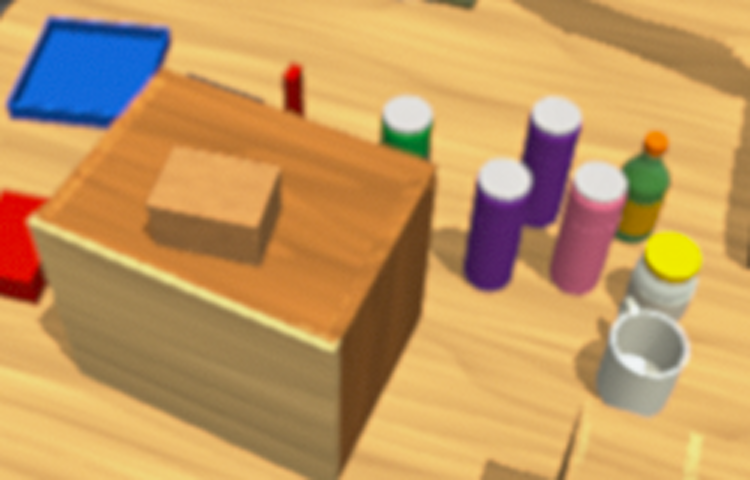

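```bash
python3 - <<'E'
from h import *
f=lambda c:(195+c[0]/4,60+c[1]/4)
C=[(80,58),(540,108),(503,440),(38,378)]
Q=[atz("top",f(c),0.27)[:2] for c in C]
for q in Q: print(q.round(4))
print([np.linalg.norm(Q[i]-Q[(i+1)%4]).round(3) for i in range(4)])
d=Q[3]-Q[2];print("yaw",np.arctan2(-d[0],d[1]), np.arctan2(-(Q[0]-Q[1])[0],(Q[0]-Q[1])[1]))
t=nets.trace("top","tin")
for x in t:
    m=x["region"];ys,xs=np.nonzero(m);print(x["score"],xs.mean(),ys.mean(),xs.min(),xs.max(),ys.min(),ys.max())
T=cv2.imread("pics/top0.png")
g=T[190:245,205:260];cv2.imwrite("pics/tinc.png",cv2.resize(g,None,fx=8,fy=8,interpolation=cv2.INTER_CUBIC))
cv2.imwrite("pics/trayc.png",cv2.resize(T[200:295,340:435],None,fx=6,fy=6,interpolation=cv2.INTER_CUBIC))
cv2.imwrite("pics/hood.png",cv2.resize(T[145:195,195:335],None,fx=5.5,fy=5.5,interpolation=cv2.INTER_CUBIC))
E
```

```text
[0.8604 0.1615]
[ 0.832  -0.1457]
[ 0.6057 -0.1204]
[0.6407 0.1809]
[np.float64(0.309), np.float64(0.228), np.float64(0.303), np.float64(0.221)]
yaw -0.1153539966310594 -0.0922794163743994
0.89 188.8373015873016 196.97619047619048 176 202 184 210
0.68 231.09978768577494 217.08067940552016 220 242 205 230
0.68 154.6451612903226 206.49283154121864 140 169 194 219
0.63 175.52941176470588 235.16888045540796 162 189 223 247
0.33 248.8337182448037 175.364896073903 219 280 168 192
```

View pics/tinc.png

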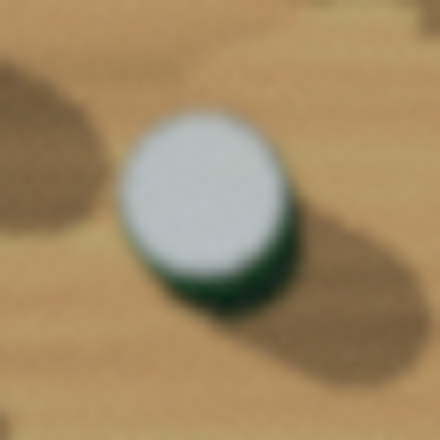

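View pics/trayc.png

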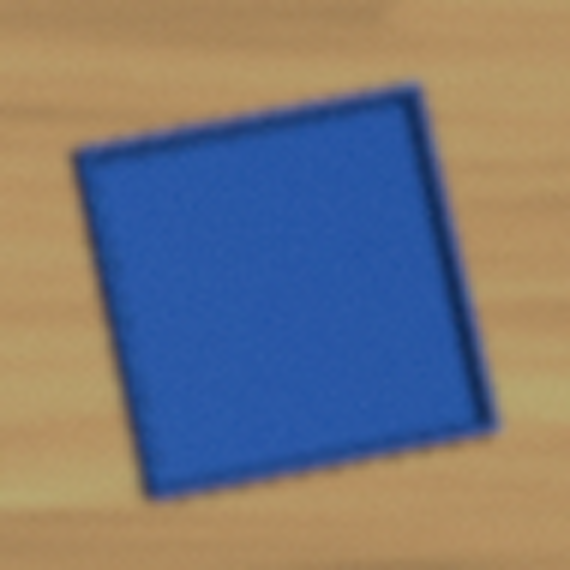

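View pics/hood.png

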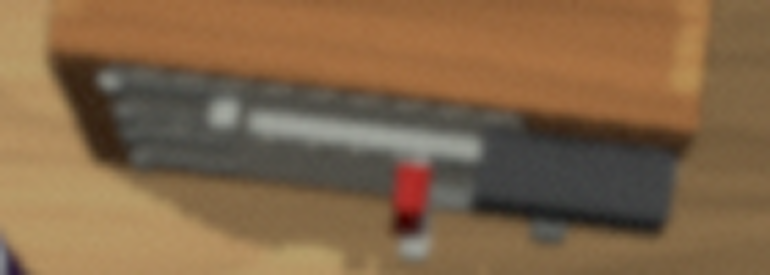

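```bash
python3 - <<'E'
from h import *
f=lambda c:(195+c[0]/4,60+c[1]/4)
g=lambda c:(150+c[0]/3,150+c[1]/3)
C=dict(BL=((80,58),(335,345)),BR=((540,108),(35,218)),FR=((503,440),(165,70)),FL=((38,378),(435,175)))
Q={}
for k,(a,b) in C.items(): 
    Q[k]=tri(dict(top=f(a),scene=g(b))); print(k,Q[k].round(4), atz("top",f(a),.27).round(4), atz("scene",g(b),.27).round(4))
print("tin",atz("top",(205+204/8,190+193/8),.175),atz("scene",(150+407/3,150+115/3),.175))
t=[atz("top",(340+a/6,200+b/6),.03) for a,b in [(80,150),(415,88),(497,430),(150,497)]]
print("tray",np.mean(t,0),[np.linalg.norm(t[i]-t[i-1]).round(3) for i in range(4)],t[0]-t[1],t[1]-t[2])
print("grip",atz("top",(195+412/5.5,145+182/5.5),.28), atz("scene",(150+293/3,150+70/3),.28))
print("roll",atz("top",(291,219.5),.045))
print("glue/jar/mug/purples",[atz("top",a,z)[:2].round(3) for a,z in [((139,240),.15),((126,205),.1),((128,165),.09),((187,195.5),.175),((175,233),.175),((152,204),.175)]])
E
```

```text
BL [0.8624 0.1608 0.2662] [0.8604 0.1615 0.27  ] [0.8649 0.1605 0.27  ]
BR [ 0.8318 -0.1447  0.2688] [ 0.832  -0.1457  0.27  ] [ 0.8323 -0.1426  0.27  ]
FR [ 0.6076 -0.1213  0.2605] [ 0.6057 -0.1204  0.27  ] [ 0.616  -0.1157  0.27  ]
FL [0.6445 0.1836 0.2531] [0.6407 0.1809 0.27  ] [0.6584 0.1872 0.27  ]
tin [0.49760646 0.11453532 0.175     ] [0.50426204 0.11721128 0.175     ]
tray [ 0.41943459 -0.35307599  0.03      ] [np.float64(0.176), np.float64(0.175), np.float64(0.176), np.float64(0.179)] [-0.03453391  0.17186401  0.        ] [0.17162404 0.037333   0.        ]
grip [0.5799345  0.01069299 0.28      ] [0.58052757 0.01306202 0.28      ]
roll [ 0.49980198 -0.05936664  0.045     ]
glue/jar/mug/purples [array([0.423, 0.367]), array([0.527, 0.423]), array([0.647, 0.427]), array([0.547, 0.236]), array([0.443, 0.264]), array([0.521, 0.331])]
```

Top view: the tin candidates are purple (174,235), purple (189,198), pink (152,204) and green (231,216). The close crop shows a green body under a white lid at (231,214), and the scene view also shows green at (286,192). So that one is the tin. The tray is the shallow blue one at (388,248); the deep blue bin at (437,107) is not meant. The red latch grip is at (270,178).

```bash
cat >> h.py <<'E'
def goto(x=None,y=None,z=None,yaw=None):
    """delta in tool axes (cm) and turn (deg) to a TCP world target; yaw=heading of tool x, deg"""
    s=r.get_state();p=s["tool_pos"];M=R.from_quat(s["eef_rot"]).as_matrix()
    t=np.array([p[i] if v is None else v for i,v in enumerate((x,y,z))])
    d=M.T@(t-p)*100
    cy=np.degrees(np.arctan2(M[1,0],M[0,0]))
    tr=0 if yaw is None else (cy-yaw+180)%360-180
    print("t %.2f p %s yaw %.1f tilt %.2f F %s open %.3f -> delta %s turn %.1f"%(s["clock"],p.round(4),cy,np.degrees(np.arccos(-M[2,2])),s["contact_force"].round(1),s["opening"],d.round(2),tr))
    return d,tr
E
python3 -c "
from h import *
goto(.499,.115,.25,84)"
```

```text
t 1.15 p [0.1786 0.599  0.2497] yaw 73.4 tilt 0.00 F [ 0.1  0.2 -0.1] open 0.996 -> delta [-3.722e+01  4.454e+01 -3.000e-02] turn -10.6
```

Call:
send_rows:
  series:
    - {"delta_pos": [-2.5, 3.0, 0], "turn": -1.5, "jaw": 0}
    - {"delta_pos": [-5, 6, 0], "turn": -3, "jaw": 0}
    - {"delta_pos": [-7.5, 9, 0], "turn": -4.5, "jaw": 0}
    - {"delta_pos": [-10, 12, 0], "turn": -6, "jaw": 0}
    - {"delta_pos": [-12.5, 15, 0], "turn": -7.5, "jaw": 0}
    - {"delta_pos": [-15, 18, 0], "turn": -9, "jaw": 0}
    - {"delta_pos": [-17.5, 21, 0], "turn": -10.6, "jaw": 0}
    - {"delta_pos": [-20, 24, 0], "turn": -10.6, "jaw": 0}

```text
clock: 1.82
tool_pos: [0.3523, 0.3372, 0.2499]
eef_rot: [0.743, 0.67, 0.0, -0.0]
contact_force: [0.7, 0.0, -0.3]
opening: 1.003
```

```bash
python3 -c "
from h import *
goto(.499,.115,.25,84)"
```

```text
t 1.82 p [0.3523 0.3372 0.2499] yaw 84.1 tilt 0.04 F [ 0.7  0.  -0.3] open 1.003 -> delta [-2.058e+01  1.689e+01 -1.000e-02] turn 0.1
```

Call:
send_rows:
  series:
    - {"delta_pos": [-3.0, 2.5, 0], "turn": 0, "jaw": 0}
    - {"delta_pos": [-6, 5, 0], "turn": 0, "jaw": 0}
    - {"delta_pos": [-9, 7.5, 0], "turn": 0, "jaw": 0}
    - {"delta_pos": [-12, 10, 0], "turn": 0, "jaw": 0}
    - {"delta_pos": [-15, 12.5, 0], "turn": 0, "jaw": 0}
    - {"delta_pos": [-18, 15, 0], "turn": 0, "jaw": 0}
    - {"delta_pos": [-20.6, 16.9, 0], "turn": 0, "jaw": 0}
    - {"delta_pos": [-20.6, 16.9, 0], "turn": 0, "jaw": 0}

```text
clock: 2.48
tool_pos: [0.5016, 0.108, 0.2495]
eef_rot: [0.747, 0.665, -0.001, 0.002]
contact_force: [0.5, 0.7, -0.1]
opening: 0.999
```

```bash
python3 - <<'E'
from h import *
goto(.499,.115,.137,84)
im=vision.snapshot("top");cv2.imwrite("pics/t1.png",cv2.resize(im[130:270,160:310],None,fx=4,fy=4,interpolation=cv2.INTER_CUBIC))
im=vision.snapshot("scene");cv2.imwrite("pics/s1.png",cv2.resize(im[100:280,220:400],None,fx=3.3,fy=3.3,interpolation=cv2.INTER_CUBIC))
E
```

```text
t 2.48 p [0.5016 0.108  0.2495] yaw 83.3 tilt 0.29 F [ 0.5  0.7 -0.1] open 0.999 -> delta [ 0.71 -0.37 11.24] turn -0.7
```

View pics/t1.png

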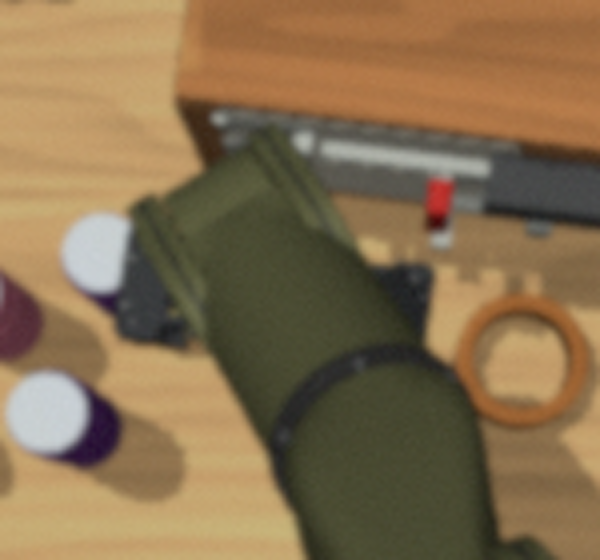

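View pics/s1.png

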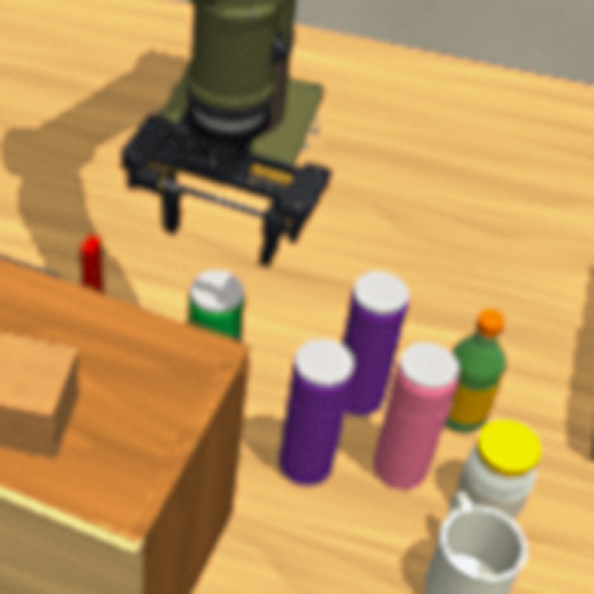

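Call:
send_rows:
  series:
    - {"delta_pos": [0.7, -0.4, 1], "turn": -0.7, "jaw": 0}
    - {"delta_pos": [0.7, -0.4, 3], "turn": -0.7, "jaw": 0}
    - {"delta_pos": [0.7, -0.4, 5], "turn": -0.7, "jaw": 0}
    - {"delta_pos": [0.7, -0.4, 7], "turn": -0.7, "jaw": 0}
    - {"delta_pos": [0.7, -0.4, 9], "turn": -0.7, "jaw": 0}
    - {"delta_pos": [0.7, -0.4, 10.5], "turn": -0.7, "jaw": 0}
    - {"delta_pos": [0.7, -0.4, 11.2], "turn": -0.7, "jaw": 0}
    - {"delta_pos": [0.7, -0.4, 11.2], "turn": -0.7, "jaw": 0}

```text
clock: 3.25
tool_pos: [0.4933, 0.125, 0.1366]
eef_rot: [0.738, 0.675, -0.001, -0.001]
contact_force: [-0.2, 0.3, -0.6]
opening: 1.001
```

```bash
python3 - <<'E'
from h import *
goto(.499,.115,.137,84)
im=vision.snapshot("scene");cv2.imwrite("pics/s2.png",cv2.resize(im[120:260,230:370],None,fx=4.2,fy=4.2,interpolation=cv2.INTER_CUBIC))
E
```

```text
t 3.25 p [0.4933 0.125  0.1366] yaw 84.9 tilt 0.16 F [-0.2  0.3 -0.6] open 1.001 -> delta [-0.94  0.65 -0.04] turn 0.9
```

View pics/s2.png

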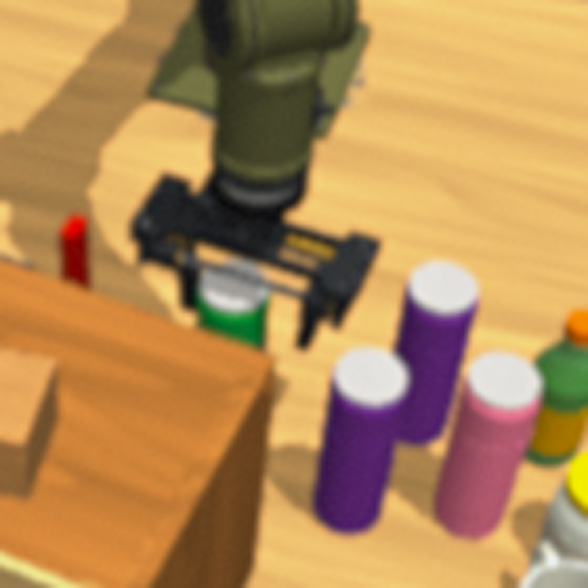

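Call:
send_rows:
  series:
    - {"delta_pos": [-0.4, 0.3, 0], "turn": 0.5, "jaw": 0}
    - {"delta_pos": [-0.9, 0.6, 0], "turn": 0.9, "jaw": 0}
    - {"delta_pos": [-0.9, 0.6, 0], "turn": 0.9, "jaw": 0}
    - {"delta_pos": [-0.9, 0.6, 0], "turn": 0.9, "jaw": 0}

```text
clock: 3.63
tool_pos: [0.5005, 0.1133, 0.1384]
eef_rot: [0.745, 0.667, 0.001, 0.0]
contact_force: [0.1, 1.4, 0.6]
opening: 0.999
```

```bash
python3 - <<'E'
from h import *
goto(.499,.115,.137,84)
E
```

```text
t 3.63 p [0.5005 0.1133 0.1384] yaw 83.7 tilt 0.08 F [0.1 1.4 0.6] open 0.999 -> delta [ 0.15 -0.17  0.14] turn -0.3
```

Good; close the jaws.

Call:
send_rows:
  series:
    - {"delta_pos": [0, 0, 0], "turn": 0, "jaw": 0.2}
    - {"delta_pos": [0, 0, 0], "turn": 0, "jaw": 0.4}
    - {"delta_pos": [0, 0, 0], "turn": 0, "jaw": 0.5}
    - {"delta_pos": [0, 0, 0], "turn": 0, "jaw": 0.5}
    - {"delta_pos": [0, 0, 0], "turn": 0, "jaw": 0.5}
    - {"delta_pos": [0, 0, 0], "turn": 0, "jaw": 0.5}
  force: 25

```text
clock: 4.13
tool_pos: [0.4998, 0.1141, 0.1377]
eef_rot: [0.744, 0.668, -0.0, -0.0]
contact_force: [-0.5, -0.9, 0.2]
opening: 0.672
```

```bash
python3 - <<'E'
from h import *
goto(.47,-.12,.23,84)
goto(.4195,-.353,.23,84)
E
```

```text
t 4.13 p [0.4998 0.1141 0.1377] yaw 83.8 tilt 0.00 F [-0.5 -0.9  0.2] open 0.672 -> delta [-23.59  -0.44  -9.23] turn -0.2
t 4.13 p [0.4998 0.1141 0.1377] yaw 83.8 tilt 0.00 F [-0.5 -0.9  0.2] open 0.672 -> delta [-47.3   -2.94  -9.23] turn -0.2
```

Call:
send_rows:
  series:
    - {"delta_pos": [0, 0, -1], "turn": 0, "jaw": 0.5}
    - {"delta_pos": [0, 0, -3], "turn": 0, "jaw": 0.5}
    - {"delta_pos": [0, 0, -5.5], "turn": 0, "jaw": 0.5}
    - {"delta_pos": [0, 0, -8], "turn": 0, "jaw": 0.5}
    - {"delta_pos": [-1, 0, -9.5], "turn": 0, "jaw": 0.5}
    - {"delta_pos": [-3, -0.2, -9.5], "turn": 0, "jaw": 0.5}
    - {"delta_pos": [-6, -0.4, -9.5], "turn": 0, "jaw": 0.5}
    - {"delta_pos": [-9, -0.6, -9.5], "turn": 0, "jaw": 0.5}
  force: 25

```text
clock: 4.8
tool_pos: [0.4836, 0.025, 0.2334]
eef_rot: [0.744, 0.669, 0.0, -0.0]
contact_force: [0.7, -0.5, -4.2]
opening: 0.669
```

```bash
python3 - <<'E'
from h import *
goto(.4195,-.353,.23,84)
im=vision.snapshot("scene");cv2.imwrite("pics/s3.png",cv2.resize(im[80:280,150:350],None,fx=3,fy=3,interpolation=cv2.INTER_CUBIC))
E
```

```text
t 4.80 p [0.4836 0.025  0.2334] yaw 83.9 tilt 0.02 F [ 0.7 -0.5 -4.2] open 0.669 -> delta [-38.27  -2.38   0.32] turn -0.1
```

View pics/s3.png

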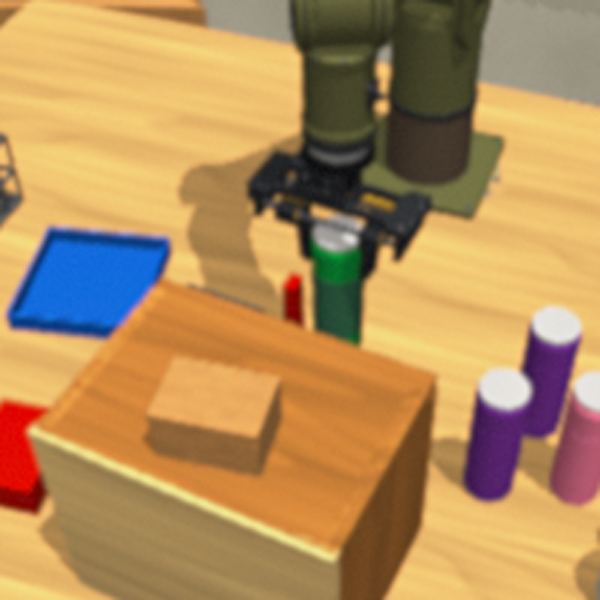

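The scene crop shows the green tin upright in the jaws at (337,285), lifted clear, with the grip next to it at (292,300). The vertical force of -4.2 N fits its weight.

Call:
send_rows:
  series:
    - {"delta_pos": [-3, -0.2, 0], "turn": 0, "jaw": 0.5}
    - {"delta_pos": [-6.3, -0.4, 0], "turn": 0, "jaw": 0.5}
    - {"delta_pos": [-9.6, -0.6, 0], "turn": 0, "jaw": 0.5}
    - {"delta_pos": [-12.9, -0.8, 0], "turn": 0, "jaw": 0.5}
    - {"delta_pos": [-16.2, -1.0, 0], "turn": 0, "jaw": 0.5}
    - {"delta_pos": [-19.5, -1.2, 0], "turn": 0, "jaw": 0.5}
    - {"delta_pos": [-22.8, -1.4, 0], "turn": 0, "jaw": 0.5}
    - {"delta_pos": [-26, -1.6, 0], "turn": 0, "jaw": 0.5}

```text
clock: 5.52
tool_pos: [0.439, -0.233, 0.2328]
eef_rot: [0.744, 0.668, -0.0, -0.0]
contact_force: [0.8, 0.0, -4.6]
opening: 0.675
```

Call:
send_rows:
  series:
    - {"delta_pos": [-3, -0.2, 0], "turn": 0, "jaw": 0.5}
    - {"delta_pos": [-6, -0.4, 0], "turn": 0, "jaw": 0.5}
    - {"delta_pos": [-9, -0.6, 0], "turn": 0, "jaw": 0.5}
    - {"delta_pos": [-11, -0.7, 0], "turn": 0, "jaw": 0.5}
    - {"delta_pos": [-12, -0.8, 0], "turn": 0, "jaw": 0.5}
    - {"delta_pos": [-12.3, -0.8, 0], "turn": 0, "jaw": 0.5}
    - {"delta_pos": [-12.3, -0.8, 0], "turn": 0, "jaw": 0.5}
    - {"delta_pos": [-12.3, -0.8, 0], "turn": 0, "jaw": 0.5}

```text
clock: 6.18
tool_pos: [0.4195, -0.3509, 0.2327]
eef_rot: [0.744, 0.669, 0.001, -0.001]
contact_force: [0.2, -0.5, -4.6]
opening: 0.674
```

```bash
python3 - <<'E'
from h import *
goto(.4195,-.353,.142,84)
im=vision.snapshot("scene");cv2.imwrite("pics/s4.png",cv2.resize(im[80:230,100:300],None,fx=3.5,fy=3.5,interpolation=cv2.INTER_CUBIC))
E
```

```text
t 6.18 p [ 0.4195 -0.3509  0.2327] yaw 83.9 tilt 0.10 F [ 0.2 -0.5 -4.6] open 0.674 -> delta [-0.23  0.02  9.07] turn -0.1
```

View pics/s4.png

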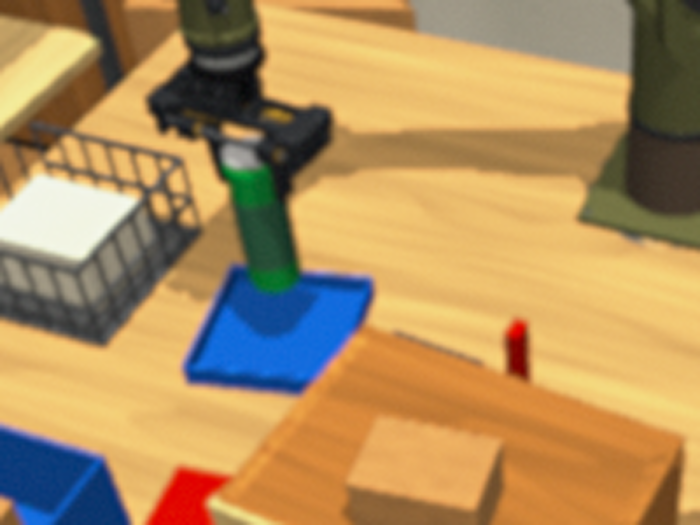

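Call:
send_rows:
  series:
    - {"delta_pos": [0, 0, 1.5], "turn": 0, "jaw": 0.5}
    - {"delta_pos": [0, 0, 3.5], "turn": 0, "jaw": 0.5}
    - {"delta_pos": [0, 0, 5.5], "turn": 0, "jaw": 0.5}
    - {"delta_pos": [0, 0, 7.3], "turn": 0, "jaw": 0.5}
    - {"delta_pos": [0, 0, 8.3], "turn": 0, "jaw": 0.5}
    - {"delta_pos": [0, 0, 8.7], "turn": 0, "jaw": 0.5}
    - {"delta_pos": [0, 0, 8.9], "turn": 0, "jaw": 0.5}
    - {"delta_pos": [0, 0, 9.0], "turn": 0, "jaw": 0.5}

```text
clock: 6.9
tool_pos: [0.4196, -0.3526, 0.1431]
eef_rot: [0.744, 0.668, 0.0, 0.0]
contact_force: [-0.2, 0.0, -3.6]
opening: 0.671
```

```bash
python3 - <<'E'
from h import *
goto(.4195,-.353,.142,84)
im=vision.snapshot("scene");cv2.imwrite("pics/s5.png",cv2.resize(im[100:230,120:250],None,fx=4.5,fy=4.5,interpolation=cv2.INTER_CUBIC))
E
```

```text
t 6.90 p [ 0.4196 -0.3526  0.1431] yaw 83.8 tilt 0.05 F [-0.2  0.  -3.6] open 0.671 -> delta [-0.04 -0.01  0.11] turn -0.2
```

View pics/s5.png

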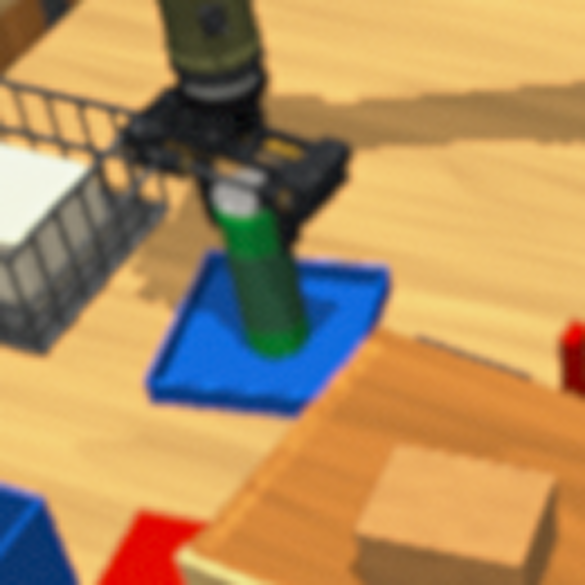

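The tin's base is at crop (275,345), in the middle of the tray floor and about 1 mm above it. Lower a touch and release.

Call:
send_rows:
  series:
    - {"delta_pos": [0, 0, 0.1], "turn": 0, "jaw": 0.5}
    - {"delta_pos": [0, 0, 0.1], "turn": 0, "jaw": 0.5}
    - {"delta_pos": [0, 0, 0.1], "turn": 0, "jaw": 0.25}
    - {"delta_pos": [0, 0, 0.1], "turn": 0, "jaw": 0.1}
    - {"delta_pos": [0, 0, 0.1], "turn": 0, "jaw": 0}
    - {"delta_pos": [0, 0, 0.1], "turn": 0, "jaw": 0}
    - {"delta_pos": [0, 0, 0.1], "turn": 0, "jaw": 0}
    - {"delta_pos": [0, 0, 0.1], "turn": 0, "jaw": 0}

```text
clock: 7.62
tool_pos: [0.4189, -0.353, 0.1417]
eef_rot: [0.744, 0.668, 0.0, 0.0]
contact_force: [-0.2, -0.4, 0.8]
opening: 0.998
```

Call:
send_rows:
  series:
    - {"delta_pos": [0, 0, -1], "turn": 0, "jaw": 0}
    - {"delta_pos": [0, 0, -3], "turn": 0, "jaw": 0}
    - {"delta_pos": [0, 0, -5.5], "turn": 0, "jaw": 0}
    - {"delta_pos": [0, 0, -8], "turn": 0, "jaw": 0}
    - {"delta_pos": [0, 0, -11], "turn": 0, "jaw": 0}
    - {"delta_pos": [0, 0, -14], "turn": 0, "jaw": 0}
    - {"delta_pos": [0, 0, -17], "turn": 0, "jaw": 0}
    - {"delta_pos": [0, 0, -17], "turn": 0, "jaw": 0}

```text
clock: 8.28
tool_pos: [0.4217, -0.3542, 0.3181]
eef_rot: [0.744, 0.668, 0.001, 0.005]
contact_force: [0.1, 0.2, 0.4]
opening: 1.002
```

```bash
python3 - <<'E'
from h import *
goto(.5795,.011,.31,84)
im=vision.snapshot("scene");cv2.imwrite("pics/s6.png",cv2.resize(im[100:230,120:290],None,fx=4.5,fy=4.5,interpolation=cv2.INTER_CUBIC))
im=vision.snapshot("top");cv2.imwrite("pics/t6.png",cv2.resize(im[145:295,195:435],None,fx=3.3,fy=3.3,interpolation=cv2.INTER_CUBIC))
E
```

```text
t 8.28 p [ 0.4217 -0.3542  0.3181] yaw 83.8 tilt 0.65 F [0.1 0.2 0.4] open 1.002 -> delta [38.02 11.73  0.73] turn -0.2
```

View pics/s6.png

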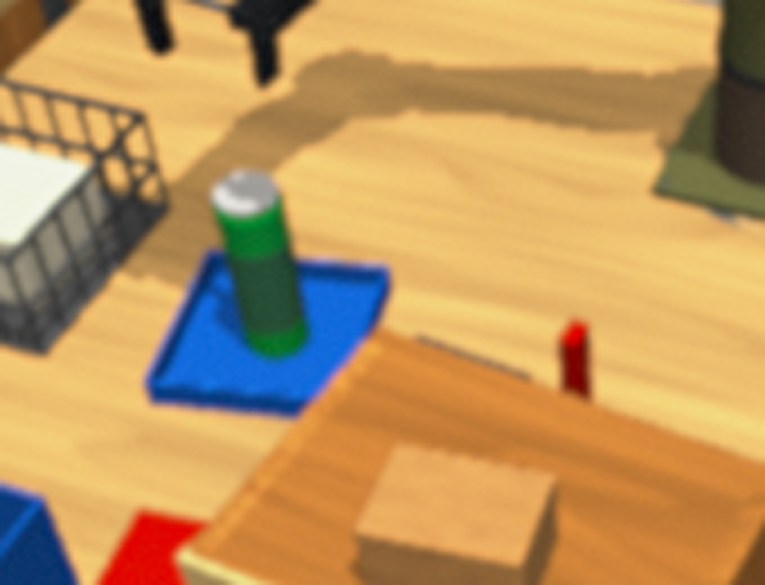

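View pics/t6.png

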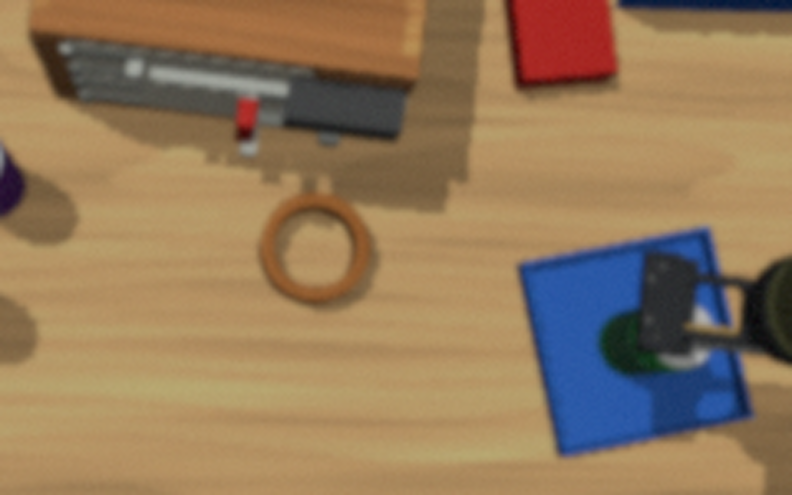

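```bash
python3 - <<'E'
from h import *
for n,im,b in (("top",cv2.imread("pics/top0.png"),(255,160,285,195)),("scene",cv2.imread("pics/scene0.png"),(235,160,260,200))):
    c=im[b[1]:b[3],b[0]:b[2]].astype(float)
    w=np.clip(c[:,:,2]-np.maximum(c[:,:,0],c[:,:,1])-30,0,None)
    print(n);print(w.astype(int)[:, :] if n=="top" else w.astype(int)[5:32,3:20])
E
```

```text
top
[[ 8  8  8 ... 24 22 22]
 [ 0  0  0 ... 23 23 22]
 [ 0  0  0 ... 19 22 21]
 ...
 [ 0  0  0 ...  0  0  0]
 [ 0  1  0 ...  0  0  0]
 [ 2  2  1 ...  0  0  0]]
scene
[[ 20  18  18  20  18  19  18  18  18  18  18  16  15  16  17  17  18]
 [ 20  21  20  20  19  19  19  19  18  19  19  18  17  17  18  17  17]
 [ 21  20  20  20  20  19  20  19  19  20  19  18  18  19  20  18  20]
 [ 21  22  20  19  20  20  20  20  19  19  18  19  19  20  19  21  20]
 [ 18  18  18  19  19  18  17  17  20  23  21  20  18  19  19  20  19]
 [ 13  14  16  18  17  17  17  21  32  43  40  32  26  21  18  20  19]
 [ 10  10  12  14  14  15  17  27  57  81  82  68  47  27  19  19  19]
 [ 10  10   9  11  12  13  23  46  89 131 140 117  70  34  20  17  18]
 [ 14  12  12  12  11  18  38  79 129 169 180 144  68  33  18  15  16]
 [ 15  16  15  13  16  29  61 114 163 194 183 131  50  27  19  17  18]
 [ 17  17  17  17  20  35  67 118 167 180 160 103  37  21  21  16  17]
 [ 19  19  19  18  21  33  49  92 136 146 127  78  30  23  21  16  16]
 [ 19  21  19  18  22  28  35  64 101 103  99  67  34  28  24  15  15]
 [ 16  18  
[... 283 characters left out ...]
 11  11  11  20  26  42  76  88  87  64  39  33  26  19  17]
 [ 22  17  14  13  11  20  27  41  77  90  81  71  40  31  24  14  12]
 [ 30  26  21  17  13  22  28  43  75  91  89  70  42  30  22  10   9]
 [ 44  39  34  30  24  28  32  45  66  83  85  72  43  29  22   9   6]
 [ 50  48  46  42  36  39  39  44  50  56  68  71  48  32  23   8   6]
 [ 49  50  49  47  48  44  46  43  43  45  49  51  46  36  26  12   9]
 [ 46  49  49  49  50  49  48  47  45  44  43  44  42  35  28  18  15]
 [ 48  47  47  48  50  50  49  49  49  49  47  45  44  38  33  25  22]
 [ 50  50  49  46  47  48  48  50  50  49  50  49  48  45  44  36  33]
 [ 52  51  50  49  48  48  47  48  48  48  49  51  50  50  49  46  44]]
```

```bash
python3 - <<'E'
from h import *
np.set_printoptions(linewidth=200)
px={}
for n,im,b,th in (("top",cv2.imread("pics/top0.png"),(262,168,280,192),100),("scene",cv2.imread("pics/scene0.png"),(235,160,260,200),112)):
    c=im[b[1]:b[3],b[0]:b[2]].astype(float)
    w=c[:,:,2]-np.maximum(c[:,:,0],c[:,:,1])-30
    if n=="top": print(w.astype(int))
    ys,xs=np.nonzero(w>th); px[n]=(xs.mean()+b[0],ys.mean()+b[1]); print(n,px[n],atz(n,px[n],.28).round(4))
print(tri(px))
# project predicted grip box for yaw
a=-.104;X=np.array([np.cos(a),np.sin(a),0]);Y=np.array([-np.sin(a),np.cos(a),0])
for c in [atz("top",px["top"],.28),tri(px)]:
    c=c.copy();c[2]=.28
    for n in px: print(n,proj(n,[c+sx*.012*X+sy*.008*Y for sx in(-1,1) for sy in(-1,1)]).round(1).tolist())
E
```

```text
[[-33 -32 -33 -32 -31 -31 -31 -31 -30 -32 -30 -31 -29 -29 -28 -30 -29 -29]
 [-34 -34 -33 -32 -34 -33 -33 -32 -33 -32 -33 -32 -32 -33 -31 -31 -31 -30]
 [-33 -35 -33 -35 -34 -32 -32 -33 -33 -33 -33 -32 -32 -33 -32 -32 -32 -33]
 [-32 -33 -33 -33 -34 -35 -32 -33 -34 -34 -32 -34 -33 -33 -34 -34 -34 -33]
 [-30 -31 -33 -32 -31 -32 -32 -32 -30 -31 -32 -32 -33 -33 -33 -34 -32 -32]
 [-30 -29 -29 -29 -28 -25 -23 -21 -23 -25 -26 -29 -31 -32 -34 -33 -33 -33]
 [-28 -29 -28 -27 -19  -3   9  10   4  -1  -8 -17 -26 -33 -31 -33 -33 -32]
 [-26 -29 -30 -24  -8  28  52  58  50  42  28   3 -18 -28 -30 -31 -30 -29]
 [-28 -28 -29 -22   2  49  81  88  88  80  59  18 -15 -29 -30 -28 -29 -30]
 [-30 -28 -28 -23   5  56  87  95  98  90  61  17 -16 -26 -28 -27 -29 -30]
 [-28 -28 -26 -21  10  58  88  98  98  91  56   7 -21 -29 -30 -29 -30 -31]
 [-21 -20 -24 -14  16  62  90  96  97  85  48  -2 -24 -31 -32 -32 -32 -31]
 [-12 -14 -15  -6  26  69  93  97  97  80  40  -8 -28 -32 -32 -32 -31 -31]
 [ -7  -8  -7   0  30  70  91  96  93  77  33  -8 -26 -30 -31 -30 -32 -32]
 [ -5  -4  -4   1  27  61  82  84  82  62  22 -11 
[... 614 characters left out ...]
2  -2  -3]
 [ -3  -3  -3  -4  -5 -13 -22 -26 -28 -24 -17  -9  -5  -4  -3  -4  -3  -3]]
top (np.float64(nan), np.float64(nan)) [nan nan nan]
scene (np.float64(247.1578947368421), np.float64(174.0)) [0.5838 0.0127 0.28  ]
 ** On entry to DLASCL parameter number  4 had an illegal value
 ** On entry to DLASCL parameter number  4 had an illegal value<stdin>:8: RuntimeWarning: Mean of empty slice.
  ret = ret.dtype.type(ret / rcount)
Traceback (most recent call last):
  File "h.py", line 17, in tri
    X=np.linalg.lstsq(np.vstack(A),np.hstack(b),rcond=None)[0];return X
      ~~~~~~~~~~~~~~~^^^^^^^^^^^^^^^^^^^^^^^^^^^^^^^^^^^^^^
numpy.linalg.LinAlgError: SVD did not converge in Linear Least Squares
```

Call:
send_rows:
  series:
    - {"delta_pos": [2, 0.5, 0], "turn": 0, "jaw": 0}
    - {"delta_pos": [5, 1.4, 0], "turn": 0, "jaw": 0}
    - {"delta_pos": [8.3, 2.3, 0], "turn": 0, "jaw": 0}
    - {"delta_pos": [11.6, 3.3, 0], "turn": 0, "jaw": 0}
    - {"delta_pos": [15, 4.3, 0], "turn": 0, "jaw": 0}
    - {"delta_pos": [18.4, 5.3, 0], "turn": 0, "jaw": 0}
    - {"delta_pos": [21.8, 6.3, 0], "turn": 0, "jaw": 0}
    - {"delta_pos": [25, 7.3, 0], "turn": 0, "jaw": 0}

```text
clock: 9.05
tool_pos: [0.5179, -0.1102, 0.3105]
eef_rot: [0.744, 0.668, -0.001, -0.001]
contact_force: [-0.3, -0.6, 0.8]
opening: 0.997
```

```bash
python3 - <<'E'
from h import *
goto(.58,.0115,.31,84.3)
E
```

```text
t 9.05 p [ 0.5179 -0.1102  0.3105] yaw 83.8 tilt 0.17 F [-0.3 -0.6  0.8] open 0.997 -> delta [12.77  4.87  0.04] turn -0.5
```

Call:
send_rows:
  series:
    - {"delta_pos": [3, 1.1, 0], "turn": 0, "jaw": 0}
    - {"delta_pos": [6, 2.3, 0], "turn": -0.5, "jaw": 0}
    - {"delta_pos": [9, 3.4, 0], "turn": -0.5, "jaw": 0}
    - {"delta_pos": [11.3, 4.3, 0], "turn": -0.5, "jaw": 0}
    - {"delta_pos": [12.5, 4.8, 0], "turn": -0.5, "jaw": 0}
    - {"delta_pos": [12.8, 4.9, 0], "turn": -0.5, "jaw": 0}
    - {"delta_pos": [12.8, 4.9, 0], "turn": -0.5, "jaw": 0}
    - {"delta_pos": [12.8, 4.9, 0], "turn": -0.5, "jaw": 0}

```text
clock: 9.72
tool_pos: [0.5802, 0.0075, 0.3111]
eef_rot: [0.742, 0.67, -0.001, 0.0]
contact_force: [-0.1, -0.8, -0.1]
opening: 1.002
```

```bash
python3 - <<'E'
from h import *
goto(.58,.0115,.25,84.3)
im=vision.snapshot("scene");cv2.imwrite("pics/s7.png",cv2.resize(im[100:240,180:330],None,fx=4.2,fy=4.2,interpolation=cv2.INTER_CUBIC))
im=vision.snapshot("top");cv2.imwrite("pics/t7.png",cv2.resize(im[130:250,195:335],None,fx=4.2,fy=4.2,interpolation=cv2.INTER_CUBIC))
E
```

```text
t 9.72 p [0.5802 0.0075 0.3111] yaw 84.2 tilt 0.15 F [-0.1 -0.8 -0.1] open 1.002 -> delta [ 0.41 -0.05  6.11] turn -0.1
```

View pics/s7.png

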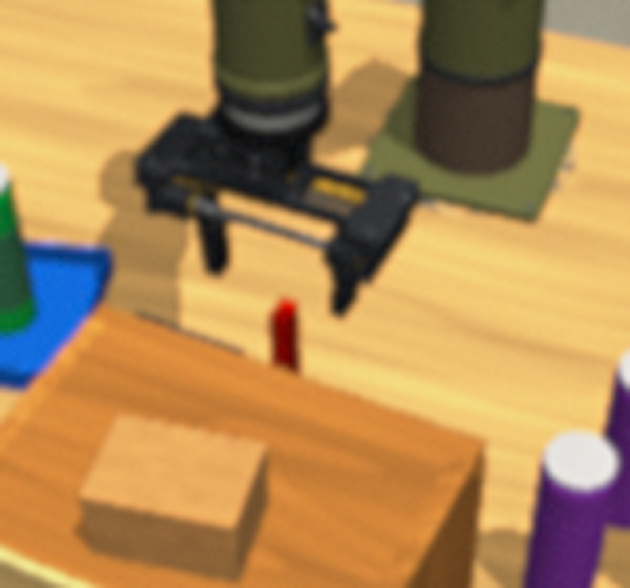

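View pics/t7.png

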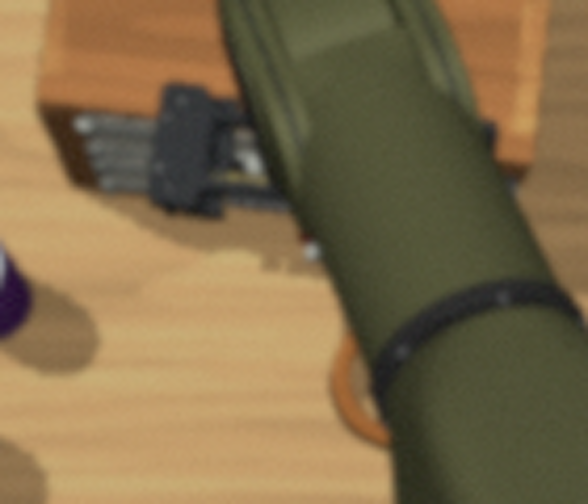

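The scene crop shows the red grip at (286,335), between the fingertips at (215,265) and (342,305) and just below them. Descend and close.

Call:
send_rows:
  series:
    - {"delta_pos": [0.4, 0, 1], "turn": 0, "jaw": 0}
    - {"delta_pos": [0.4, 0, 2], "turn": 0, "jaw": 0}
    - {"delta_pos": [0.4, 0, 3], "turn": 0, "jaw": 0}
    - {"delta_pos": [0.4, 0, 4], "turn": 0, "jaw": 0}
    - {"delta_pos": [0.4, 0, 5], "turn": 0, "jaw": 0}
    - {"delta_pos": [0.4, 0, 5.6], "turn": 0, "jaw": 0}
    - {"delta_pos": [0.4, 0, 5.9], "turn": 0, "jaw": 0}
    - {"delta_pos": [0.4, 0, 5.9], "turn": 0, "jaw": 0}

```text
clock: 10.48
tool_pos: [0.581, 0.0136, 0.2518]
eef_rot: [0.741, 0.671, -0.001, -0.0]
contact_force: [0.4, 0.5, 0.5]
opening: 1.0
```

```bash
python3 - <<'E'
from h import *
goto(.58,.0115,.251,84.3)
im=vision.snapshot("scene");cv2.imwrite("pics/s8.png",cv2.resize(im[120:220,200:320],None,fx=5,fy=5,interpolation=cv2.INTER_CUBIC))
E
```

```text
t 10.48 p [0.581  0.0136 0.2518] yaw 84.3 tilt 0.09 F [0.4 0.5 0.5] open 1.000 -> delta [-0.22 -0.08  0.08] turn 0.0
```

View pics/s8.png

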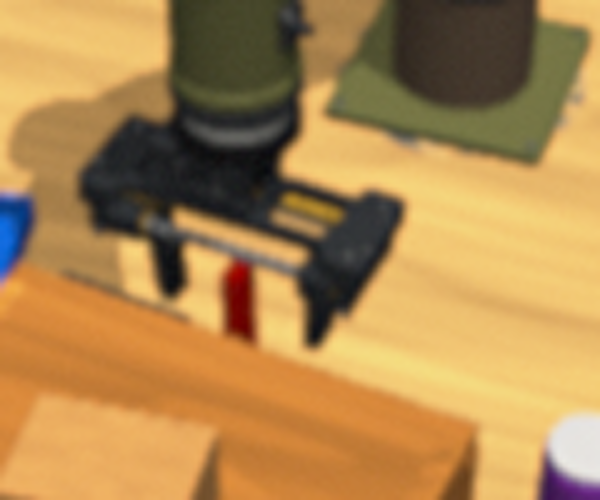

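Call:
send_rows:
  series:
    - {"delta_pos": [-0.2, 0, 0], "turn": 0, "jaw": 0.5}
    - {"delta_pos": [-0.2, 0, 0], "turn": 0, "jaw": 0.9}
    - {"delta_pos": [-0.2, 0, 0], "turn": 0, "jaw": 1}
    - {"delta_pos": [-0.2, 0, 0], "turn": 0, "jaw": 1}
    - {"delta_pos": [-0.2, 0, 0], "turn": 0, "jaw": 1}
    - {"delta_pos": [-0.2, 0, 0], "turn": 0, "jaw": 1}
    - {"delta_pos": [-0.2, 0, 0], "turn": 0, "jaw": 1}
    - {"delta_pos": [-0.2, 0, 0], "turn": 0, "jaw": 1}
  force: 30

```text
clock: 11.2
tool_pos: [0.5813, 0.0116, 0.2527]
eef_rot: [0.741, 0.671, 0.0, 0.0]
contact_force: [-0.2, -0.2, -0.3]
opening: 0.418
```

```bash
python3 - <<'E'
from h import *
goto(.58,.0115,.251,84.3)
print(r.get_state()["moment"])
E
```

```text
t 11.20 p [0.5813 0.0116 0.2527] yaw 84.3 tilt 0.01 F [-0.2 -0.2 -0.3] open 0.418 -> delta [-0.03 -0.13  0.17] turn -0.0
[-0.02210995  0.03101344 -0.04019113]
```

Call:
send_rows:
  series:
    - {"delta_pos": [0, 0, 0], "turn": 0, "jaw": 1}
    - {"delta_pos": [0, 0, 0], "turn": 0, "jaw": 1}
    - {"delta_pos": [0, 0, 0], "turn": 0, "jaw": 1}
    - {"delta_pos": [0, 0, 0], "turn": 0, "jaw": 1}
    - {"delta_pos": [0, 0, 0], "turn": 0, "jaw": 1}

```text
clock: 11.62
tool_pos: [0.5812, 0.0109, 0.2527]
eef_rot: [0.742, 0.671, -0.0, 0.0]
contact_force: [0.1, -1.8, 0.0]
opening: 0.179
```

```bash
python3 - <<'E'
from h import *
goto(.58,.0115,.251,84.3)
print(r.get_state()["moment"])
E
```

```text
t 11.62 p [0.5812 0.0109 0.2527] yaw 84.2 tilt 0.05 F [ 0.1 -1.8  0. ] open 0.179 -> delta [ 0.05 -0.12  0.17] turn -0.1
[-0.39058987  0.07276626 -0.1078178 ]
```

Call:
send_rows:
  series:
    - {"delta_pos": [0.3, 0, 0], "turn": 0, "jaw": 1}
    - {"delta_pos": [0.6, 0, 0], "turn": 0, "jaw": 1}
    - {"delta_pos": [0.9, 0, 0], "turn": 0, "jaw": 1}
    - {"delta_pos": [1.0, 0, 0], "turn": 0, "jaw": 1}
    - {"delta_pos": [1.0, 0, 0], "turn": 0, "jaw": 1}
    - {"delta_pos": [1.0, 0, 0], "turn": 0, "jaw": 1}

```text
clock: 12.12
tool_pos: [0.5824, 0.0224, 0.2527]
eef_rot: [0.741, 0.671, 0.0, -0.0]
contact_force: [0.7, -0.6, -0.2]
opening: 0.18
```

```bash
cat >> h.py <<'E'
def st():
    s=r.get_state();p=s["tool_pos"];M=R.from_quat(s["eef_rot"]).as_matrix();a=-.10
    X=np.array([np.cos(a),np.sin(a),0]);Y=np.array([-np.sin(a),np.cos(a),0])
    f=s["contact_force"]
    print("t %.2f x' %.1f y' %.1f z %.1f mm yaw %.1f | Fx' %.1f Fy' %.1f Fz %.1f Mz %.2f open %.3f"%(s["clock"],p@X*1e3,p@Y*1e3,p[2]*1e3,np.degrees(np.arctan2(M[1,0],M[0,0])),f@X,f@Y,f[2],s["moment"][2],s["opening"]))
E
python3 -c "
from h import *
st()"
```

```text
t 12.12 x' 577.3 y' 80.4 z 252.7 mm yaw 84.3 | Fx' 0.7 Fy' -0.6 Fz -0.2 Mz -0.14 open 0.180
```

Call:
send_rows:
  series:
    - {"delta_pos": [0.05, -0.2, 0], "turn": 0.8, "jaw": 1}
    - {"delta_pos": [0.1, -0.4, 0], "turn": 1.5, "jaw": 1}
    - {"delta_pos": [0.1, -0.4, 0], "turn": 1.5, "jaw": 1}

```text
clock: 12.37
tool_pos: [0.5783, 0.0242, 0.2527]
eef_rot: [0.75, 0.661, 0.001, -0.0]
contact_force: [1.8, 1.2, -1.4]
opening: 0.174
```

```bash
python3 -c "
from h import *
st()"
```

```text
t 12.37 x' 573.0 y' 81.8 z 252.7 mm yaw 82.8 | Fx' 1.7 Fy' 1.3 Fz -1.4 Mz -0.31 open 0.174
```

Call:
send_rows:
  series:
    - {"delta_pos": [0.05, -0.15, 0], "turn": 0.6, "jaw": 1}
    - {"delta_pos": [0.1, -0.3, 0], "turn": 1.2, "jaw": 1}
    - {"delta_pos": [0.1, -0.3, 0], "turn": 1.2, "jaw": 1}

```text
clock: 12.62
tool_pos: [0.5755, 0.0253, 0.2527]
eef_rot: [0.757, 0.653, 0.001, -0.0]
contact_force: [3.4, 2.0, -3.2]
opening: 0.177
```

```bash
python3 -c "
from h import *
st()"
```

```text
t 12.62 x' 570.1 y' 82.6 z 252.7 mm yaw 81.6 | Fx' 3.2 Fy' 2.3 Fz -3.2 Mz -0.27 open 0.177
```

Call:
send_rows:
  series:
    - {"delta_pos": [0.0, -0.15, 0], "turn": 0.3, "jaw": 1}
    - {"delta_pos": [0.0, -0.3, 0], "turn": 0.6, "jaw": 1}
    - {"delta_pos": [0.0, -0.3, 0], "turn": 0.6, "jaw": 1}
    - {"delta_pos": [0.0, -0.3, 0], "turn": 0.6, "jaw": 1}

```text
clock: 12.95
tool_pos: [0.5728, 0.0247, 0.2527]
eef_rot: [0.761, 0.649, 0.0, 0.0]
contact_force: [3.9, 1.5, -4.1]
opening: 0.184
```

```bash
python3 -c "
from h import *
st()
im=vision.snapshot('top');cv2.imwrite('pics/t9.png',cv2.resize(im[130:230,195:335],None,fx=5,fy=5,interpolation=cv2.INTER_CUBIC))
im=vision.snapshot('scene');cv2.imwrite('pics/s9.png',cv2.resize(im[120:220,200:320],None,fx=5,fy=5,interpolation=cv2.INTER_CUBIC))
"
```

```text
t 12.95 x' 567.4 y' 81.8 z 252.7 mm yaw 81.0 | Fx' 3.7 Fy' 1.9 Fz -4.1 Mz -0.46 open 0.184
```

View pics/t9.png

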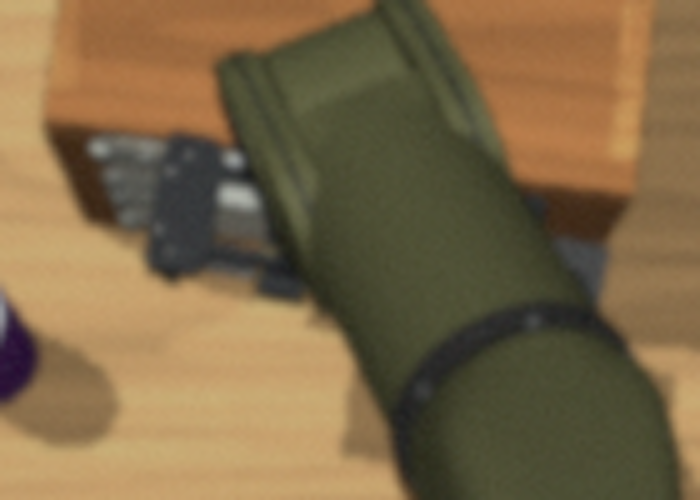

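View pics/s9.png

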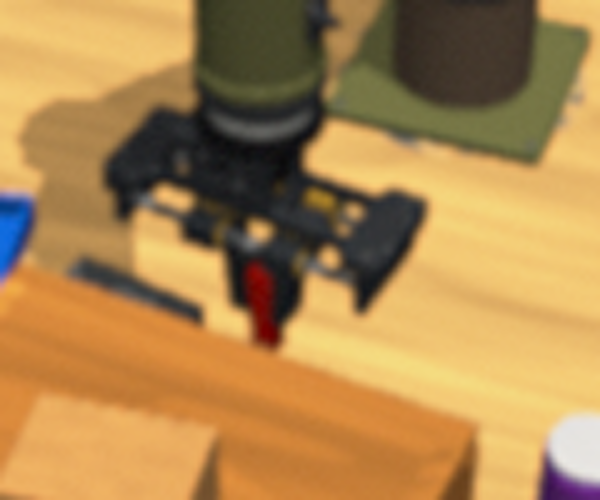

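Compared with the earlier view, the hood (scene crop (80–200, 270–320)) has moved out, so the top half is coming free. The negative Mz shows the hand is behind in turning, so I follow the arc with more turn.

```bash
cat >> h.py <<'E'
def arc(ths,extra=0,H=(.6205,.2182),rel=(-.0435,-.138),z=.2527,yaw0=84.3):
    a=-.10;X=np.array([np.cos(a),np.sin(a)]);Y=np.array([-np.sin(a),np.cos(a)])
    s=r.get_state();p=s["tool_pos"];M=R.from_quat(s["eef_rot"]).as_matrix()
    cy=np.degrees(np.arctan2(M[1,0],M[0,0]))
    for t in ths:
        x=H[0]+rel[0]*np.cos(t)+rel[1]*np.sin(t);y=H[1]-rel[0]*np.sin(t)+rel[1]*np.cos(t)
        w=np.r_[x*X+y*Y,z];d=M.T@(w-p)*100
        print("%.2f"%t,w.round(3),d.round(2),"turn %.1f"%(cy-(yaw0-np.degrees(t))+extra))
E
python3 -c "
from h import *
st();arc([0,.05,.065,.08,.1,.12,.14,.16,.18,.2])"
```

```text
t 13.05 x' 567.4 y' 81.8 z 252.7 mm yaw 81.0 | Fx' 4.6 Fy' 1.5 Fz -4.6 Mz -0.45 open 0.179
0.00 [0.582 0.022 0.253] [-0.1   0.97  0.  ] turn -3.3
0.05 [0.576 0.025 0.253] [0.09 0.27 0.  ] turn -0.5
0.07 [0.574 0.026 0.253] [0.16 0.06 0.  ] turn 0.4
0.08 [0.572 0.027 0.253] [ 0.22 -0.14  0.  ] turn 1.2
0.10 [0.569 0.029 0.253] [ 0.32 -0.41  0.  ] turn 2.4
0.12 [0.567 0.03  0.253] [ 0.42 -0.69  0.  ] turn 3.5
0.14 [0.564 0.031 0.253] [ 0.53 -0.95  0.  ] turn 4.7
0.16 [0.562 0.033 0.253] [ 0.64 -1.22  0.  ] turn 5.8
0.18 [0.559 0.035 0.253] [ 0.76 -1.49  0.  ] turn 7.0
0.20 [0.557 0.036 0.253] [ 0.88 -1.75  0.  ] turn 8.1
```

Call:
send_rows:
  series:
    - {"delta_pos": [0.1, 0, 0], "turn": 1.0, "jaw": 1}
    - {"delta_pos": [0.2, 0, 0], "turn": 2.0, "jaw": 1}
    - {"delta_pos": [0.2, -0.1, 0], "turn": 2.2, "jaw": 1}
    - {"delta_pos": [0.2, -0.1, 0], "turn": 2.2, "jaw": 1}

```text
clock: 13.38
tool_pos: [0.5704, 0.0262, 0.2527]
eef_rot: [0.773, 0.635, -0.002, -0.0]
contact_force: [-1.8, -2.2, 1.2]
opening: 0.18
```

```bash
python3 -c "
from h import *
st()"
```

```text
t 13.38 x' 564.9 y' 83.0 z 252.7 mm yaw 78.8 | Fx' -1.6 Fy' -2.4 Fz 1.2 Mz -0.01 open 0.180
```

```bash
python3 -c "
from h import *
arc([.1,.13,.16,.2,.24,.28])"
```

```text
0.10 [0.569 0.029 0.253] [ 0.21 -0.17 -0.  ] turn 0.2
0.13 [0.565 0.031 0.253] [ 0.35 -0.58 -0.  ] turn 1.9
0.16 [0.562 0.033 0.253] [ 0.5  -0.99 -0.  ] turn 3.7
0.20 [0.557 0.036 0.253] [ 0.72 -1.53 -0.  ] turn 6.0
0.24 [0.552 0.04  0.253] [ 0.96 -2.05  0.  ] turn 8.2
0.28 [0.548 0.043 0.253] [ 1.22 -2.57  0.  ] turn 10.5
```

Call:
send_rows:
  series:
    - {"delta_pos": [0.1, -0.2, 0], "turn": 0.8, "jaw": 1}
    - {"delta_pos": [0.2, -0.5, 0], "turn": 2.2, "jaw": 1}
    - {"delta_pos": [0.35, -0.9, 0], "turn": 4.0, "jaw": 1}
    - {"delta_pos": [0.45, -1.2, 0], "turn": 5.2, "jaw": 1}
    - {"delta_pos": [0.6, -1.5, 0], "turn": 6.5, "jaw": 1}
    - {"delta_pos": [0.6, -1.5, 0], "turn": 6.5, "jaw": 1}

```text
clock: 13.88
tool_pos: [0.5571, 0.0363, 0.2526]
eef_rot: [0.808, 0.59, -0.001, -0.0]
contact_force: [-2.1, -2.1, 1.7]
opening: 0.182
```

```bash
python3 -c "
from h import *
st();arc([.2,.25,.3,.35,.4,.45,.5,.55,.6])
im=vision.snapshot('scene');cv2.imwrite('pics/s10.png',cv2.resize(im[120:220,200:320],None,fx=5,fy=5,interpolation=cv2.INTER_CUBIC))
im=vision.snapshot('top');cv2.imwrite('pics/t10.png',cv2.resize(im[130:250,165:335],None,fx=4,fy=4,interpolation=cv2.INTER_CUBIC))
"
```

```text
t 13.88 x' 550.7 y' 91.8 z 252.6 mm yaw 72.3 | Fx' -1.9 Fy' -2.3 Fz 1.7 Mz 0.02 open 0.182
0.20 [0.557 0.036 0.253] [-0.02 -0.02 -0.01] turn -0.6
0.25 [0.551 0.04  0.253] [ 0.21 -0.71 -0.01] turn 2.3
0.30 [0.545 0.045 0.253] [ 0.47 -1.38 -0.01] turn 5.2
0.35 [0.54  0.05  0.253] [ 0.76 -2.04 -0.  ] turn 8.0
0.40 [0.535 0.055 0.253] [ 1.09 -2.69 -0.  ] turn 10.9
0.45 [0.53  0.06  0.253] [ 1.45 -3.32 -0.  ] turn 13.7
0.50 [0.525 0.066 0.253] [ 1.84 -3.92 -0.  ] turn 16.6
0.55 [0.521 0.072 0.253] [ 2.26 -4.51 -0.  ] turn 19.5
0.60 [0.517 0.078 0.253] [ 2.71 -5.08 -0.  ] turn 22.3
```

View pics/s10.png

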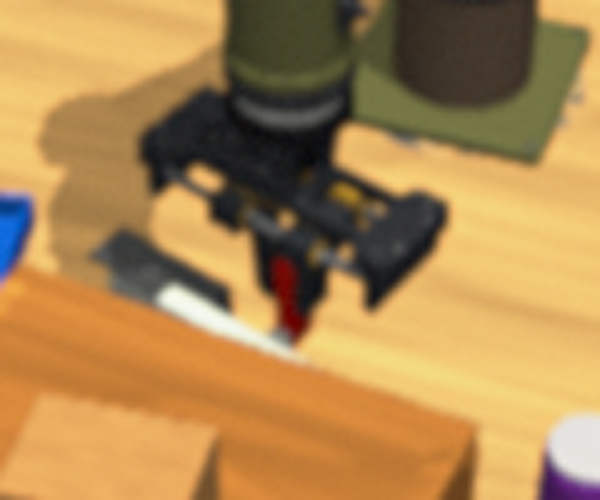

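View pics/t10.png

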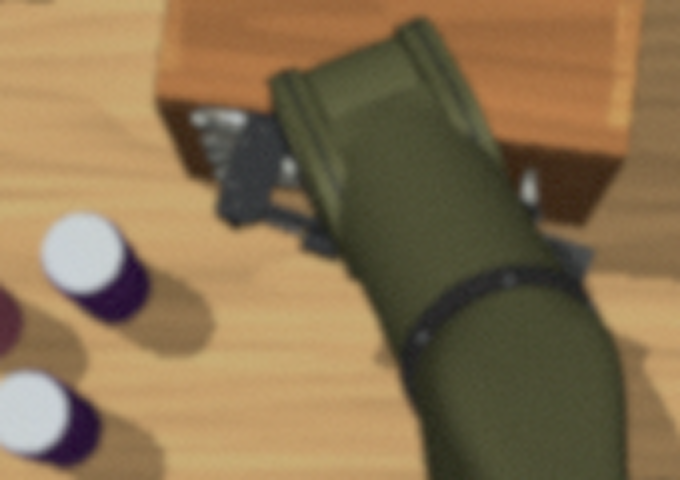

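The door's white top edge now shows at scene crop (160–300, 290–360), so it is open by about 0.2 rad and the measured arc matches the model. I continue along it.

Call:
send_rows:
  series:
    - {"delta_pos": [0.2, -0.7, 0], "turn": 2.5, "jaw": 1}
    - {"delta_pos": [0.45, -1.4, 0], "turn": 5.3, "jaw": 1}
    - {"delta_pos": [0.75, -2.05, 0], "turn": 8.1, "jaw": 1}
    - {"delta_pos": [1.1, -2.7, 0], "turn": 11, "jaw": 1}
    - {"delta_pos": [1.45, -3.3, 0], "turn": 13.8, "jaw": 1}
    - {"delta_pos": [1.85, -3.9, 0], "turn": 16.7, "jaw": 1}
    - {"delta_pos": [2.25, -4.5, 0], "turn": 19.5, "jaw": 1}
    - {"delta_pos": [2.25, -4.5, 0], "turn": 19.5, "jaw": 1}

```text
clock: 14.65
tool_pos: [0.5218, 0.0721, 0.2526]
eef_rot: [0.896, 0.444, 0.0, -0.0]
contact_force: [-0.6, -2.3, -1.1]
opening: 0.176
```

```bash
python3 -c "
from h import *
st();arc([.55,.6,.65,.7,.75,.8,.85,.9,.95])
"
```

```text
t 14.65 x' 512.0 y' 123.8 z 252.6 mm yaw 52.8 | Fx' -0.3 Fy' -2.3 Fz -1.1 Mz -0.34 open 0.176
0.55 [0.521 0.072 0.253] [-0.08 -0.03 -0.01] turn -0.0
0.60 [0.517 0.078 0.253] [ 0.15 -0.72 -0.01] turn 2.9
0.65 [0.513 0.084 0.253] [ 0.42 -1.39 -0.  ] turn 5.7
0.70 [0.51  0.09  0.253] [ 0.72 -2.05 -0.  ] turn 8.6
0.75 [0.507 0.097 0.253] [ 1.06 -2.69 -0.  ] turn 11.4
0.80 [0.504 0.103 0.253] [ 1.42 -3.31 -0.  ] turn 14.3
0.85 [0.502 0.11  0.253] [ 1.82 -3.92 -0.  ] turn 17.2
0.90 [0.5   0.117 0.253] [ 2.25 -4.5  -0.  ] turn 20.0
0.95 [0.498 0.124 0.253] [ 2.7  -5.06 -0.  ] turn 22.9
```

Call:
send_rows:
  series:
    - {"delta_pos": [0.15, -0.7, 0], "turn": 3.2, "jaw": 1}
    - {"delta_pos": [0.4, -1.4, 0], "turn": 6.2, "jaw": 1}
    - {"delta_pos": [0.7, -2.05, 0], "turn": 9.2, "jaw": 1}
    - {"delta_pos": [1.05, -2.7, 0], "turn": 12, "jaw": 1}
    - {"delta_pos": [1.4, -3.3, 0], "turn": 14.9, "jaw": 1}
    - {"delta_pos": [1.8, -3.9, 0], "turn": 17.7, "jaw": 1}
    - {"delta_pos": [2.25, -4.5, 0], "turn": 20.5, "jaw": 1}
    - {"delta_pos": [2.25, -4.5, 0], "turn": 20.5, "jaw": 1}

```text
clock: 15.32
tool_pos: [0.5009, 0.118, 0.2527]
eef_rot: [0.96, 0.279, 0.001, -0.001]
contact_force: [1.0, -0.7, -2.7]
opening: 0.178
```

```bash
python3 -c "
from h import *
st();arc([.9,.95,1,1.05,1.1,1.15,1.2,1.25,1.3])
im=vision.snapshot('top');cv2.imwrite('pics/t11.png',cv2.resize(im[130:270,125:335],None,fx=3.5,fy=3.5,interpolation=cv2.INTER_CUBIC))
im=vision.snapshot('scene');cv2.imwrite('pics/s11.png',cv2.resize(im[100:280,200:400],None,fx=3.3,fy=3.3,interpolation=cv2.INTER_CUBIC))
"
```

```text
t 15.32 x' 486.6 y' 167.4 z 252.7 mm yaw 32.4 | Fx' 1.1 Fy' -0.6 Fz -2.7 Mz -0.31 open 0.178
0.90 [0.5   0.117 0.253] [-0.15 -0.01 -0.  ] turn -0.3
0.95 [0.498 0.124 0.253] [ 0.08 -0.69 -0.  ] turn 2.5
1.00 [0.496 0.131 0.253] [ 0.34 -1.37  0.  ] turn 5.4
1.05 [0.495 0.138 0.253] [ 0.64 -2.02  0.  ] turn 8.3
1.10 [0.495 0.146 0.253] [ 0.97 -2.67  0.  ] turn 11.1
1.15 [0.495 0.153 0.253] [ 1.34 -3.29  0.  ] turn 14.0
1.20 [0.495 0.16  0.253] [ 1.73 -3.9   0.01] turn 16.8
1.25 [0.495 0.167 0.253] [ 2.15 -4.49  0.01] turn 19.7
1.30 [0.496 0.175 0.253] [ 2.6  -5.05  0.01] turn 22.6
```

View pics/t11.png

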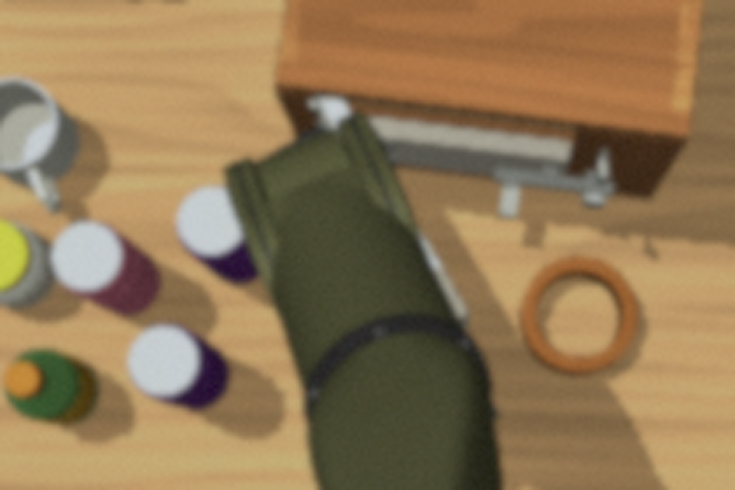

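View pics/s11.png

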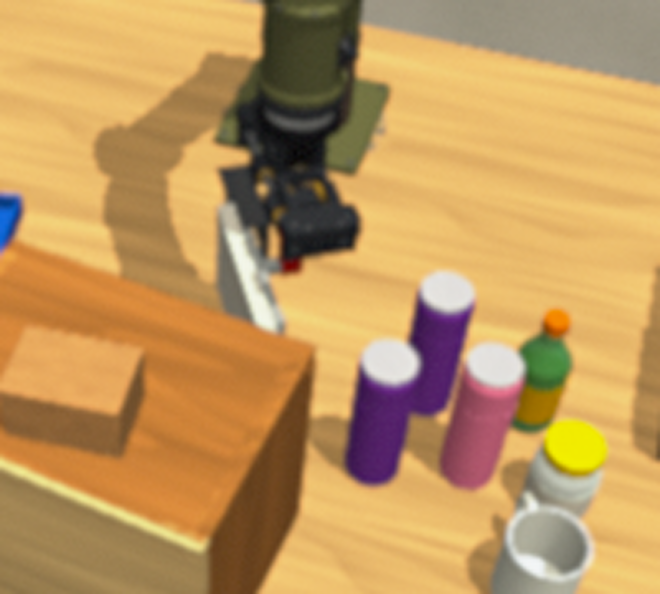

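The lower half stays shut, with its bolt hardware still in place at top crop (555,185). The top half is open about 0.9 rad, and the purple tins are well clear. Continuing.

Call:
send_rows:
  series:
    - {"delta_pos": [0.1, -0.7, 0], "turn": 3.2, "jaw": 1}
    - {"delta_pos": [0.35, -1.35, 0], "turn": 6.2, "jaw": 1}
    - {"delta_pos": [0.65, -2.0, 0], "turn": 9.2, "jaw": 1}
    - {"delta_pos": [1.0, -2.65, 0], "turn": 12, "jaw": 1}
    - {"delta_pos": [1.35, -3.3, 0], "turn": 15, "jaw": 1}
    - {"delta_pos": [1.75, -3.9, 0], "turn": 17.8, "jaw": 1}
    - {"delta_pos": [2.15, -4.5, 0], "turn": 20.6, "jaw": 1}
    - {"delta_pos": [2.15, -4.5, 0], "turn": 20.6, "jaw": 1}

```text
clock: 16.08
tool_pos: [0.4953, 0.1672, 0.2527]
eef_rot: [0.995, 0.103, 0.001, -0.001]
contact_force: [1.6, 0.7, -2.5]
opening: 0.178
```

```bash
python3 -c "
from h import *
st();arc([1.25,1.3,1.35,1.4,1.45,1.5,1.55,1.6])
print(r.get_state()['q'].round(2))"
```

```text
t 16.08 x' 476.1 y' 215.8 z 252.7 mm yaw 11.8 | Fx' 1.6 Fy' 0.9 Fz -2.5 Mz -0.07 open 0.178
1.25 [0.495 0.167 0.253] [-0.02 -0.03 -0.  ] turn -0.9
1.30 [0.496 0.175 0.253] [ 0.2  -0.72 -0.  ] turn 2.0
1.35 [0.497 0.182 0.253] [ 0.46 -1.39  0.  ] turn 4.9
1.40 [0.498 0.189 0.253] [ 0.75 -2.05  0.  ] turn 7.7
1.45 [0.5   0.196 0.253] [ 1.08 -2.7   0.  ] turn 10.6
1.50 [0.503 0.203 0.253] [ 1.43 -3.33  0.01] turn 13.5
1.55 [0.505 0.209 0.253] [ 1.82 -3.94  0.01] turn 16.3
1.60 [0.508 0.216 0.253] [ 2.24 -4.53  0.01] turn 19.2
[-0.41  0.55 -0.01  1.88  0.01  0.71 -0.22]
```

Call:
send_rows:
  series:
    - {"delta_pos": [0.2, -0.7, 0], "turn": 2.2, "jaw": 1}
    - {"delta_pos": [0.45, -1.4, 0], "turn": 5, "jaw": 1}
    - {"delta_pos": [0.75, -2.05, 0], "turn": 7.8, "jaw": 1}
    - {"delta_pos": [1.1, -2.7, 0], "turn": 10.7, "jaw": 1}
    - {"delta_pos": [1.4, -3.3, 0], "turn": 13.6, "jaw": 1}
    - {"delta_pos": [1.7, -3.75, 0], "turn": 15.4, "jaw": 1}
    - {"delta_pos": [1.7, -3.75, 0], "turn": 15.4, "jaw": 1}
    - {"delta_pos": [1.7, -3.75, 0], "turn": 15.4, "jaw": 1}

```text
clock: 16.75
tool_pos: [0.5038, 0.2047, 0.2527]
eef_rot: [1.0, -0.032, 0.0, 0.0]
contact_force: [1.3, -0.4, -2.8]
opening: 0.183
```

```bash
python3 -c "
from h import *
st();arc([1.5,1.55])
im=vision.snapshot('top');cv2.imwrite('pics/t12.png',cv2.resize(im[130:270,125:335],None,fx=3.5,fy=3.5,interpolation=cv2.INTER_CUBIC))
"
```

```text
t 16.75 x' 480.8 y' 254.0 z 252.7 mm yaw -3.6 | Fx' 1.4 Fy' -0.3 Fz -2.8 Mz -0.06 open 0.183
1.50 [0.503 0.203 0.253] [-0.11  0.21 -0.  ] turn -2.0
1.55 [0.505 0.209 0.253] [ 0.1  -0.48 -0.  ] turn 0.9
```

View pics/t12.png

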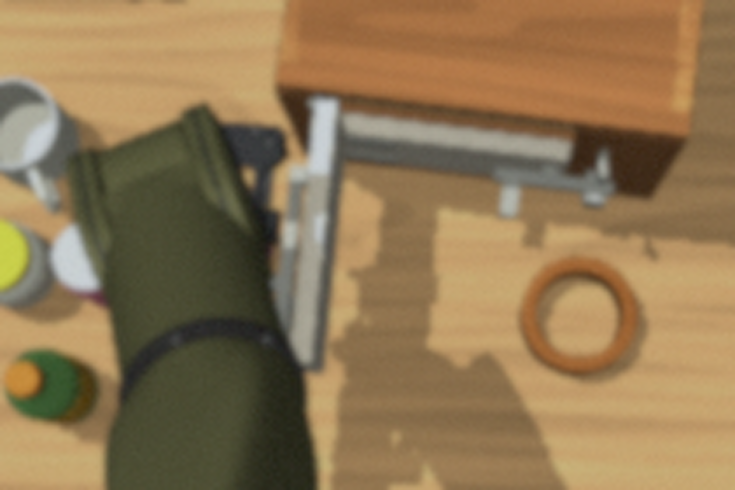

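The door is square to the locker front: its top runs from crop (322,100) to (310,365). Release and lift.

Call:
send_rows:
  series:
    - {"delta_pos": [0, 0, 0], "turn": 0, "jaw": 0.8}
    - {"delta_pos": [0, 0, 0], "turn": 0, "jaw": 0.7}
    - {"delta_pos": [0, 0, 0], "turn": 0, "jaw": 0.6}
    - {"delta_pos": [0, 0, 0], "turn": 0, "jaw": 0.5}
    - {"delta_pos": [0, 0, 0], "turn": 0, "jaw": 0.5}
    - {"delta_pos": [0, 0, 0], "turn": 0, "jaw": 0.5}
    - {"delta_pos": [0, 0, 0], "turn": 0, "jaw": 0.5}

```text
clock: 17.38
tool_pos: [0.5032, 0.2057, 0.2528]
eef_rot: [0.999, -0.032, -0.0, -0.0]
contact_force: [0.9, 0.4, -0.0]
opening: 0.497
```

Call:
send_rows:
  series:
    - {"delta_pos": [0, 0, -1], "turn": 0, "jaw": 0.5}
    - {"delta_pos": [0, 0, -2.5], "turn": 0, "jaw": 0.5}
    - {"delta_pos": [0, 0, -4], "turn": 0, "jaw": 0.5}
    - {"delta_pos": [0, 0, -6], "turn": 0, "jaw": 0.5}
    - {"delta_pos": [0, 0, -8], "turn": 0, "jaw": 0.5}
    - {"delta_pos": [0, 0, -10], "turn": 0, "jaw": 0.5}
    - {"delta_pos": [0, 0, -10], "turn": 0, "jaw": 0.5}
    - {"delta_pos": [0, 0, -10], "turn": 0, "jaw": 0.5}

```text
clock: 18.05
tool_pos: [0.5036, 0.2059, 0.3535]
eef_rot: [0.999, -0.032, 0.001, -0.001]
contact_force: [-1.0, 0.9, -0.8]
opening: 0.502
```

```bash
python3 -c "
from h import *
st();goto(.3,.4,.35)
im=vision.snapshot('scene');cv2.imwrite('pics/s13.png',im)
"
```

```text
t 18.05 x' 480.5 y' 255.1 z 353.5 mm yaw -3.7 | Fx' -1.1 Fy' 0.8 Fz -0.8 Mz 0.01 open 0.502
t 18.05 p [0.5036 0.2059 0.3535] yaw -3.7 tilt 0.13 F [-1.   0.9 -0.8] open 0.502 -> delta [-21.57 -18.06   0.33] turn 0.0
```

View pics/s13.png

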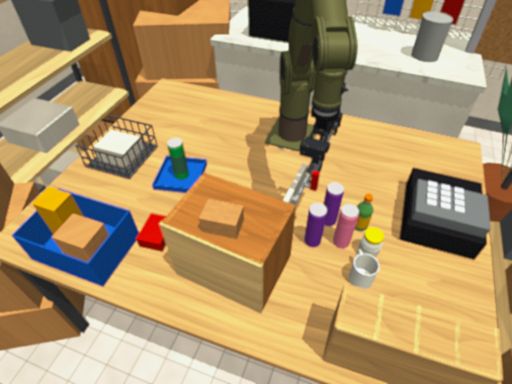

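Clear of the grip. Moving aside for an unobstructed last look from above.

Call:
send_rows:
  series:
    - {"delta_pos": [-2, -2, 0], "turn": 0, "jaw": 0.5}
    - {"delta_pos": [-4.5, -4.5, 0], "turn": 0, "jaw": 0.5}
    - {"delta_pos": [-7, -7, 0], "turn": 0, "jaw": 0.5}
    - {"delta_pos": [-9.5, -9.5, 0], "turn": 0, "jaw": 0.5}
    - {"delta_pos": [-12, -12, 0], "turn": 0, "jaw": 0.5}
    - {"delta_pos": [-14, -14, 0], "turn": 0, "jaw": 0.5}
    - {"delta_pos": [-15, -15, 0], "turn": 0, "jaw": 0.5}
    - {"delta_pos": [-15, -15, 0], "turn": 0, "jaw": 0.5}

```text
clock: 18.77
tool_pos: [0.3594, 0.3679, 0.3513]
eef_rot: [1.0, -0.028, -0.002, 0.0]
contact_force: [0.4, 0.7, -0.1]
opening: 0.501
```

```bash
python3 -c "
from h import *
st()
im=vision.snapshot('top');cv2.imwrite('pics/t14.png',cv2.resize(im,None,fx=1.55,fy=1.55,interpolation=cv2.INTER_CUBIC))
for n in ('top',):
  for l in ('tin','tape_roll','mug','jar','gift_box','glue_bottle'):
    print(l,[(round(d['score'],2),round(d['location'][1]*512,1),round(d['location'][0]*384,1)) for d in nets.boxes_of(n,l)][:5])
"
```

```text
t 18.77 x' 320.9 y' 402.0 z 351.3 mm yaw -3.3 | Fx' 0.3 Fy' 0.7 Fz -0.1 Mz 0.02 open 0.501
tin [(0.98, 176.9, 234.8), (0.95, 395.9, 246.5), (0.72, 153.3, 207.8), (0.61, 190.3, 196.2), (0.57, 207.3, 209.6)]
tape_roll [(0.84, 287.8, 210.4)]
mug [(0.74, 131.3, 167.1)]
jar [(0.86, 128.0, 203.5)]
gift_box [(0.58, 363.2, 149.7)]
glue_bottle [(0.84, 136.7, 240.6), (0.21, 203.5, 209.0)]
```

View pics/t14.png

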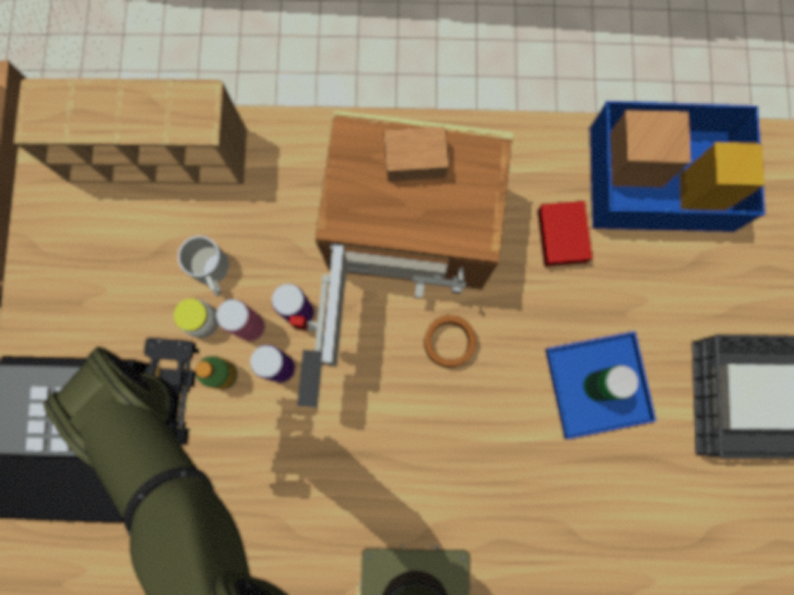

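```bash
python3 - <<'E'
from h import *
a=atz("top",(338/1.55,250/1.55),.25);b=atz("top",(328/1.55,362/1.55),.25);d=(b-a)[:2]
# door dir -Y' rotated clockwise by theta
print(a.round(3),b.round(3),np.linalg.norm(d).round(3)); ang=np.arctan2(d[1],d[0])%(2*np.pi); base=(-.10-np.pi/2)%(2*np.pi); print("theta",(base-ang)%(2*np.pi))
print("tin top",atz("top",(622/1.55,381/1.55),.18).round(3))
s=r.get_state();print(s["clock"],abs(s["qd"]).max())
order.finish_job()
E
```

```text
[0.628 0.147 0.25 ] [0.438 0.157 0.25 ] 0.19
theta 1.5255065918565456
tin top [ 0.419 -0.351  0.18 ]
19.1167 0.007532530047532293
the job is handed in; nothing more can be done
```

I did every step of the task and handed the job in at about 19 s of the 64 s allowed. `finish_job` reports no verdict, so what follows rests on my own checks.

**What I did**
- I gripped the green tin from above, lifted it over to the blue tray, released it there and moved the hand up.
- I pinched the red latch grip, moved the slide about 11 mm to the left, to roughly 15 mm of travel, and pulled. The top half came free there.
- I swung the top half along its hinge arc, turning the hand with it, then let go, lifted clear and backed off.

**Last checks**
- **Tin:** it stands upright, with its top centre at (0.419, -0.351). That is within a few millimetres of the tray centre.
- **Top half:** the top view puts it at about 1.53 rad open, against the 1.35 needed.
- **Bottom half:** it and its bolt look unmoved in the pictures. I had no joint reading to confirm it.
- **Other goods:** they were all found where they started, within 3 px except the tape roll. No part of the robot was touching anything.

**What disagreed**
- During the latch test the pull force rose to about 4.6 N while the door was already moving. I took this to be the hand lagging in its turn: once I turned it further, the force fell away.
- The final tape roll detection was about 7 px (17 mm) off the first one. Its position in the picture was unchanged, and nothing came near it.

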